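Scoop macadamias into the steel cup

TASK

With the hand scoop, move at least four of the five macadamia nuts from the grey tub into the steel cup (never hold or push the nuts with the gripper itself), and let no nut end up anywhere but in the cup or the tub. Do not ram the tub, leave the cup standing where it is and the red tumbler and the salt shaker undisturbed, and finish by putting the scoop back on the counter, standing flat and clear of the tub and cup.

Things in the scene. Friction and masses are not known exactly. Their poses are not given: they have to be found in the camera images.
- scoop_grip (a point): Aluminium hand scoop, about 160 g, with a black bar handle overhead; this point is the middle of the bar, 100 mm above the flat underside. Axes: x from nose to back (the open nose points to -x), y across, z up. The bar is 16 mm wide (y), 18 high, and runs along x from 36 mm towards the nose to 40 mm towards the back of this point, where a post carries it. It starts standing level on the counter.
- scoop_lip (a point): Middle of the scoop's lip, the front edge of its flat 2 mm floor, on the underside: 60 mm nosewards of and 100 mm below scoop_grip; same axes. The bowl reaches 100 mm back from here and is 76 mm wide outside; 2 mm side walls begin 22 mm behind the lip (22 mm high, rear half 40), back wall 46 high. Nuts get in over the lip and roll out when the nose is tipped down over 20 degrees.
- tub: Grey plastic open tub, fixed to the counter, rim 70 mm high, inside 88 mm wide (y from -44 to 44 mm), walls 4 mm. Origin under it at counter level, x along it, z up. Upright walls at the sides and at x = 145 mm; the -x end, roughly facing the robot, slopes (see tub_floor). Nuts start between x = -75 and 12 mm; the rest of the floor is empty.
- tub_floor (a point): On the tub's flat level floor (16 mm above the counter), middle of the edge where the end slope begins (x = -70 mm of the tub); tub axes. The floor runs from here 215 mm to +x; towards -x the smooth end wall rises at 50 degrees above level.
- cup: Wide steel cup, loose, open and empty, standing upright; 100 mm across at the rim outside, 75 mm high, wall 3 mm, 300 g; origin at the centre of its underside
- tumbler: Red plastic tumbler, loose bystander, upright, 72 mm across at the rim, 105 mm high; origin at the centre of its underside. It and the cup may have changed places
- salt: Glass salt shaker with a steel cap, loose bystander, 44 mm across, 85 mm high; origin at the centre of its underside
- nut1_center (a point): Brown macadamia nut 1, a 25 mm ball of about 10 g, loose; this point is its centre. It rolls with some resistance (stays put on slopes under about 8 degrees)
- nut2_center (a point): Brown macadamia nut 2, a 25 mm ball of about 10 g, loose; this point is its centre. It rolls with some resistance (stays put on slopes under about 8 degrees)
- nut3_center (a point): Brown macadamia nut 3, a 25 mm ball of about 10 g, loose; this point is its centre. It rolls with some resistance (stays put on slopes under about 8 degrees)
- nut4_center (a point): Brown macadamia nut 4, a 25 mm ball of about 10 g, loose; this point is its centre. It rolls with some resistance (stays put on slopes under about 8 degrees)
- nut5_center (a point): Brown macadamia nut 5, a 25 mm ball of about 10 g, loose; this point is its centre. It rolls with some resistance (stays put on slopes under about 8 degrees)
Things that resemble listed ones, but are neither listed nor needed, are in the scene too. What is shaped like the part that bears scoop_grip but pink is not meant.

How it is judged:
By the outcome, as a careful person would: the job done as asked, in the order asked, and still so for the second after the job is handed in, with the robot touching nothing.
It also fails if it takes over 67 s, if anything falls off the work surface, if the arm or the gripper's body presses on something with over 40 N, if the wrist force passes 120 N, or if a joint passes its speed limit or range.

ROBOT

A 6-joint arm with a two-finger parallel gripper is mounted at the origin on the work surface. World frame = base frame: x ahead of the robot, y to its left, z up, the work surface at z = 0. Lengths are in m, angles in degrees, forces in N, time in s.
With the tool pointing down it reaches from about 0.3 to 0.75 m from the base axis. Payload 8.5 kg.
Tool frame: the origin (TCP) lies midway between the tips of the shut fingers; the grasp point (between the pads) lies env.tcp_to_grasp behind it (env.tcp_to_grasp is the distance from the TCP to the grasp point, in m); z points along the fingers, y is the direction in which the jaws open and shut (so a half turn about z gives the same grasp; the last joint's range is limited). The gripper opens to 85 mm and grips with 20 to 120 N. Pads are 22 mm wide; open, the fingers measure 114 mm over their backs; the gripper's body (76 mm by 85 mm) begins 54 mm behind the grasp point. The pads swing forward as they close: fully open they stand 13 mm farther back than shut.
Start: joints at [51.148, 21.807, 74.336, -0, 83.858, -12.336], TCP at [0.246, 0.492, 0.195] pointing down, gripper open.
Joint ranges: [-178.18, 178.18], [-50.72, 133.34], [12.68, 142.11], [-81.47, 261.47], [9.98, 163.14], [-165.26, 165.26]. Speed limits (degrees/s): [136.94, 136.94, 180, 180, 180, 180].

INTERFACE

Orientations are given as a 3x3 rotation matrix whose columns are the frame's x, y, z axes.
In Python, from rig import readout, imaging, job, env gives the robot as it stands.
- The arm moves only by the tool move_arm, never from a script. Its argument "motion" is a list of rows, each a list of 3 entries, a list of its own where there are three numbers: the shift along the tool's x, y, z normalised to -1 to 1, where 1 is 0.02 m, then the turn, a rotation vector about the tool's x, y, z normalised to -1 to 1, where 1 is 120 degrees, then the gripper command: -1 is shut, 1 is fully open, values between are in proportion. In form: [[[tx, ty, tz], [rx, ry, rz], claw], ...]. A call has 1 to 12 rows; each row shifts and turns the pose as measured when the row begins, along the tool's axes as they then stand; what a row does not reach is not made up. A row lasts 1/12 s, in which the tool goes at most 41.7 mm and 7.16 degrees, less where a joint would pass 70% of its speed; a pose out of reach is approached as far as the arm can. A call with a number of a shift or a turn outside -1 to 1 is refused whole. A call with a gripper value outside its range is refused whole. The fingers move at their own pace and stop on an object; "squeeze" is the grip in N (left out, the last holds). Time passes only in rows, so rows that do not move let the fingers close. It gives the time, the measured TCP pose, the force and the opening at its end, in the units of the state.
- readout.observe(): the state, without advancing time (a new reading comes with each control period).
- imaging.get_image(name): name is "scene" or "top"; returns a dict with "img" (420x560x3 uint8, blue, green, red), "fov_y" (degrees; the focal length in pixels is half the picture's height over the tangent of half this angle, whatever the lens; pixels are square), "cx", "cy" (the principal point, pixels), "eye" and "orientation" of the camera in the world. Camera axes: x right, y up, looking along -z (the intrinsics and any distortion apply to the point x, -y, -z); pixel columns grow to the right and rows downward; lengths in m; the calibration is good to about 2 mm. A picture is of the moment at which its call begins. There is no depth.
- job.close_job(): hands the job in, once; it reports no verdict.
The state is a dict: "time_s": time; "q": joint angles; "qvel": joint speeds; "joint_efforts": joint torques, N m; "position": TCP position; "tool_rot": TCP orientation; "ft_force": force on the tool from outside, world axes, zero at the start; "wrist_torque": the same for the moment, N m; "grip_width": finger opening in m.
Only numpy, scipy, OpenCV 4.12 (cv2) and the standard library are available. Lean on these libraries where they do the work, as an engineer would, in place of code of your own. Each camera call takes 0.05 s, during which the arm holds its last target.

## Working session

There is one attempt and no reset: what is moved stays moved. The work goes in short steps, Python scripts to look and compute and a tool call to move; the robot and the scene stay as the last step left them, time stands still between calls to the robot, and variables do not carry over. Pictures are saved under pics/ and viewed, and the job is handed in when it is done.

Besides the shell and the picture viewer there is one more tool, called as name(argument=value, ...), one argument or row to a line, values as JSON. move_arm: Moves the arm, as the interface text tells. Its arguments: {"type":"object","properties":{"motion":{"type":"array","items":{"type":"array"}},"squeeze":{"type":"number"}},"required":["motion"]}

```bash
ls; mkdir -p pics; python3 - <<'E'
from rig import readout, imaging, job, env
import cv2
print(readout.observe()); print(env.tcp_to_grasp)
for n in("scene","top"):
    d=imaging.get_image(n); cv2.imwrite(f"pics/{n}0.png",d["img"])
    print({k:v for k,v in d.items() if k!="img"})
E
```

```text
pics
{'time_s': 0.0, 'q': array([ 5.11477059e+01,  2.18417246e+01,  7.43854160e+01, -2.79711524e-04,
        8.38578517e+01, -1.23359203e+01]), 'qvel': array([ 0.00871899, -0.0076922 , -0.05940193, -0.01384526, -0.0889378 ,
        0.06747155]), 'joint_efforts': array([-1.38727788e-03, -4.48462379e+01, -2.31275815e+01, -2.58928940e-04,
        4.77954978e-03,  2.95718428e-05]), 'position': array([0.24533031, 0.4918637 , 0.19390104]), 'tool_rot': array([[-8.94806902e-01,  4.46452404e-01, -9.26776952e-04],
       [ 4.46453257e-01,  8.94806207e-01, -1.15826366e-03],
       [ 3.12176176e-04, -1.45018490e-03, -9.99998900e-01]]), 'ft_force': array([-0.20100201, -0.24835257,  0.20465136]), 'wrist_torque': array([ 0.00118661, -0.00845124, -0.02631328]), 'grip_width': 0.0852943473411409}
0.0187
{'fov_y': 50.152258820227736, 'cx': 278.38678654862366, 'cy': 203.888413833074, 'eye': array([0.79394729, 0.51648418, 0.78772332]), 'orientation': array([[-0.86341829, -0.36060597,  0.35280616],
       [ 0.50448761, -0.61570469,  0.60530982],
       [-0.00105393,  0.70062191,  0.71353194]])}
{'fov_y': 42.94742385179636, 'cx': 268.62499793704626, 'cy': 207.35453419329085, 'eye': array([ 0.16269059, -0.08036702,  1.37241966]), 'orientation': array([[ 0.07318828,  0.97141514, -0.22582316],
       [-0.99731736,  0.07157055, -0.01535372],
       [ 0.00124745,  0.22634107,  0.97404731]])}
```

View pics/scene0.png

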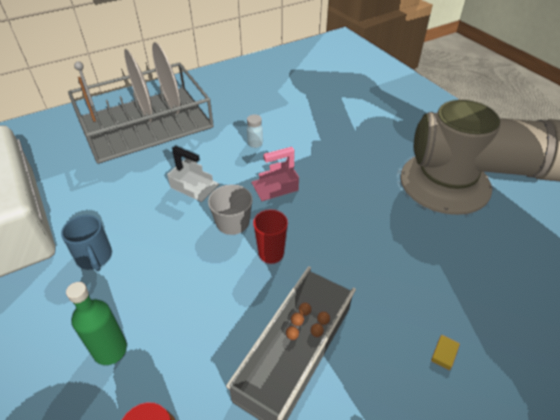

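View pics/top0.png

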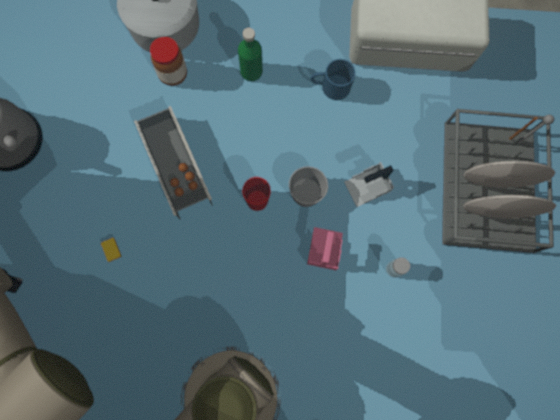

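The scene view shows the black-bar scoop at (190,172), the pink decoy at (276,178), the steel cup at (231,208), the tumbler at (271,237) and the tub at (293,345). The top view shows the scoop at (373,183), the cup at (308,186), the tumbler at (257,193), the salt at (400,267) and the nuts near (184,178). Next I'll take enlarged crops.

```bash
cat > h.py <<'E'
import numpy as np, cv2
from rig import readout, imaging, env
def cam(n):
    d=imaging.get_image(n); d["f"]=210/np.tan(np.radians(d["fov_y"]/2)); return d
def ray(d,u,v):
    r=d["orientation"]@np.array([(u-d["cx"])/d["f"],-(v-d["cy"])/d["f"],-1.]); return d["eye"],r/np.linalg.norm(r)
def plane(d,u,v,z):
    e,r=ray(d,u,v); return e+r*(z-e[2])/r[2]
def tri(d1,p1,d2,p2):
    e1,r1=ray(d1,*p1); e2,r2=ray(d2,*p2)
    t=np.linalg.lstsq(np.c_[r1,-r2],e2-e1,rcond=None)[0]
    a=e1+t[0]*r1;b=e2+t[1]*r2; return (a+b)/2,np.linalg.norm(a-b)
def proj(d,P):
    c=d["orientation"].T@(np.asarray(P,float)-d["eye"]); return np.array([d["cx"]+d["f"]*c[0]/-c[2], d["cy"]-d["f"]*c[1]/-c[2]])
def crop(d,x0,y0,x1,y1,k,name):
    im=cv2.resize(d["img"][y0:y1,x0:x1],None,fx=k,fy=k,interpolation=cv2.INTER_CUBIC)
    for x in range((x0//10+1)*10,x1,10): cv2.putText(im,str(x),((x-x0)*k,8),0,.3,(0,255,255),1); cv2.line(im,((x-x0)*k,10),((x-x0)*k,14),(0,255,255))
    for y in range((y0//10+1)*10,y1,10): cv2.putText(im,str(y),(0,(y-y0)*k),0,.3,(0,255,255),1)
    cv2.imwrite("pics/"+name,im)
E
python3 - <<'E'
from h import *
s=cam("scene");t=cam("top")
crop(s,160,140,310,260,5,"s_sc.png"); crop(t,240,150,400,270,5,"t_sc.png")
crop(s,220,260,370,420,4,"s_tub.png"); crop(t,120,95,220,225,5,"t_tub.png")
E
```

```text
(no output)
```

View pics/s_sc.png

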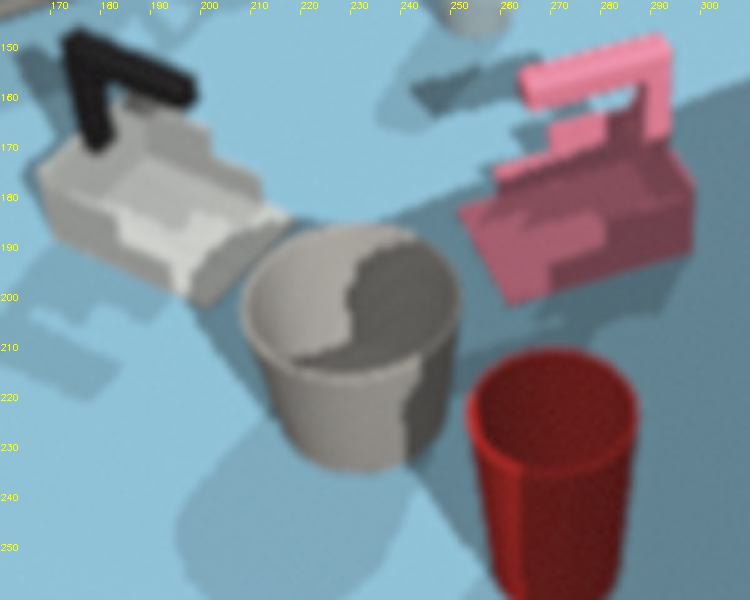

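View pics/t_sc.png

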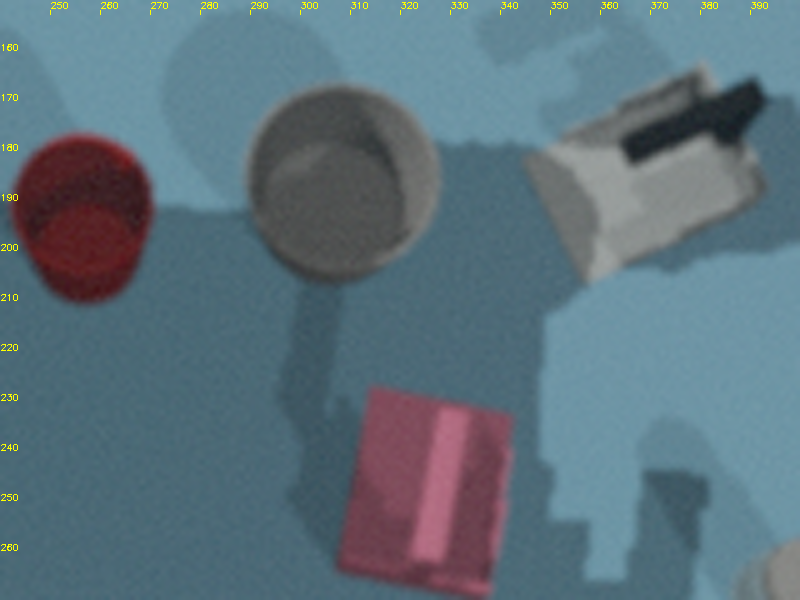

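View pics/s_tub.png

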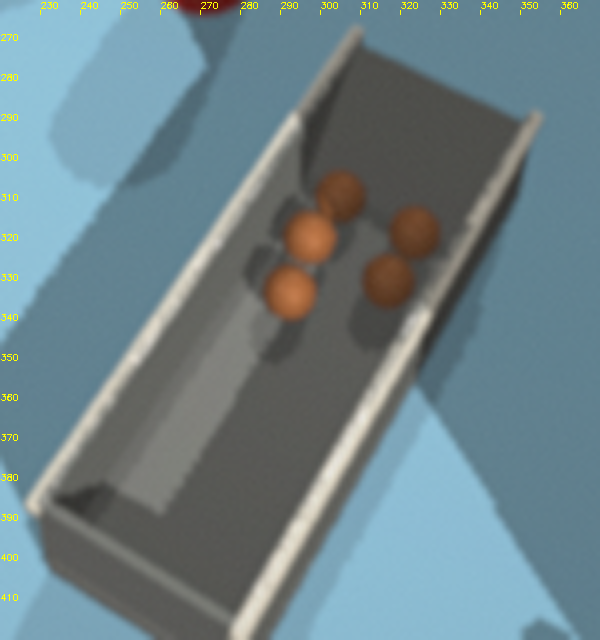

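View pics/t_tub.png

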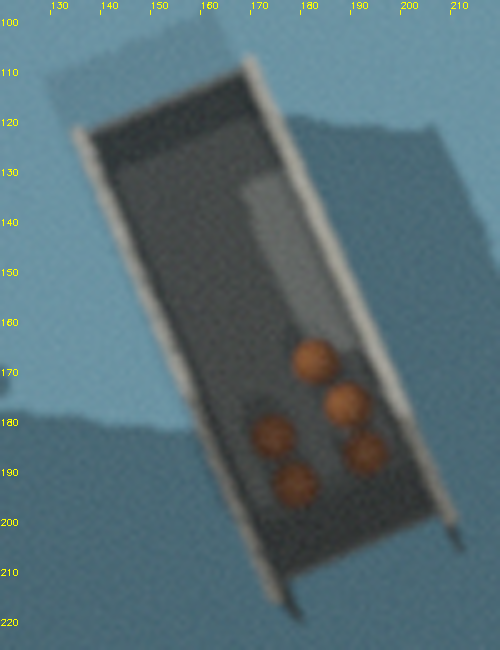

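```bash
python3 - <<'E'
from h import *
np.set_printoptions(precision=4,suppress=True)
s=cam("scene");t=cam("top")
for d,n in((s,"scene"),(t,"top")):
    hsv=cv2.cvtColor(d["img"],cv2.COLOR_BGR2HSV)
    m=((hsv[...,2]<50)).astype(np.uint8)
    x0,y0,x1,y1=(165,140,205,175) if n=="scene" else (355,160,400,190)
    z=np.zeros_like(m); z[y0:y1,x0:x1]=m[y0:y1,x0:x1]
    c=max(cv2.findContours(z,0,2)[0],key=cv2.contourArea); print(n,cv2.minAreaRect(c),cv2.boundingRect(c))
    # nuts
    m=((hsv[...,0]<18)&(hsv[...,1]>120)&(hsv[...,2]>50)).astype(np.uint8)
    x0,y0,x1,y1=(275,295,340,345) if n=="scene" else (165,160,205,200)
    z=np.zeros_like(m); z[y0:y1,x0:x1]=m[y0:y1,x0:x1]
    k,l,st,ce=cv2.connectedComponentsWithStats(z); print(st[1:,4],ce[1:])
lip=[tri(s,(219,183),t,(345,182)),tri(s,(201.6,201),t,(356,206))]; print("lip",lip)
for p in((345,182),(356,206)): print(plane(t,*p,0.001))
print("bar nose/back", plane(t,364,180,.109),plane(t,390.5,169,.109))
print("cup rim top", plane(t,308.2,186.5,.075),"ll scene",plane(s,230.5,201,.075))
print("r px cup:",plane(t,289,186.5,.075),plane(t,328,186.5,.075))
print("tumbler",plane(t,256.3,191,.105),plane(s,270.5,223,.105), "salt",plane(t,399,266,.08),plane(s,255,120,.085))
nt=[(182.3,167.7),(188.7,176.5),(192.3,186.2),(174,183),(178.3,192.2)]
for p in nt: print("nut",plane(t,*p,.0285))
ns=[(301,292.6)]
for p in [(292.5,333.5),(297.3,319.5),(305,309),(323.5,318.5),(317,330.5)]: print("nutS",plane(s,*p,.0285))
print("tub rim far",plane(t,136.5,121.5,.07),plane(t,169.5,108,.07),plane(s,229,387,.07),plane(s,279,418,.07))
print("tub near tips",plane(t,175,215,.07),plane(t,210,200,.07),plane(s,309,268,.07),plane(s,353,289,.07))
print("kinks",plane(t,199,179.5,.07),plane(s,293.5,289,.07),plane(s,325.5,338,.07))
E
```

```text
scene ((183.35134887695312, 154.60812377929688), (21.36687469482422, 22.82252311706543), 62.10273361206055) (173, 147, 25, 23)
[232 227 130] [[300.6293 313.9569]
 [319.7974 323.9075]
 [292.0769 332.6538]]
top ((378.88018798828125, 175.63758850097656), (7.941352844238281, 27.4683780670166), 67.61986541748047) (365, 167, 27, 15)
[47 52 39 39 39] [[182.4468 166.9362]
 [188.8269 175.6154]
 [174.2051 181.9744]
 [192.641  185.0769]
 [178.6154 191.4103]]
lip [(array([ 0.533 , -0.2394,  0.066 ]), np.float64(0.02984561965648993)), (array([ 0.5322, -0.308 , -0.0659]), np.float64(0.03307976418270532))]
[ 0.5649 -0.2568  0.001 ]
[ 0.5012 -0.2885  0.001 ]
bar nose/back [ 0.5417 -0.2893  0.109 ] [ 0.5748 -0.3538  0.109 ]
cup rim top [ 0.5246 -0.1554  0.075 ] ll scene [ 0.5295 -0.1502  0.075 ]
r px cup: [ 0.521  -0.1071  0.075 ] [ 0.5282 -0.2051  0.075 ]
tumbler [ 0.4954 -0.0272  0.105 ] [ 0.498  -0.0235  0.105 ] salt [ 0.34   -0.3859  0.08  ] [ 0.3413 -0.3843  0.085 ]
nut [0.5643 0.175  0.0285]
nut [0.5416 0.1557 0.0285]
nut [0.5161 0.1435 0.0285]
nut [0.5212 0.1921 0.0285]
nut [0.4974 0.1781 0.0285]
nutS [0.5653 0.1753 0.0285]
nutS [0.5423 0.1552 0.0285]
nutS [0.5175 0.1435 0.0285]
nutS [0.4984 0.1785 0.0285]
nutS [0.5229 0.1931 0.0285]
tub rim far [0.668  0.2997 0.07  ] [0.7118 0.2184 0.07  ] [0.7145 0.2223 0.07  ] [0.6693 0.3035 0.07  ]
tub near tips [0.4279 0.1718 0.07  ] [0.4727 0.0884 0.07  ] [0.4762 0.0905 0.07  ] [0.4311 0.1734 0.07  ]
kinks [0.524  0.1215 0.07  ] [0.5281 0.1166 0.07  ] [0.5329 0.2301 0.07  ]
```

```bash
python3 - <<'E'
from h import *
np.set_printoptions(precision=1,suppress=True)
s=cam("scene");t=cam("top")
g=np.array([.558,-.323,.1]); a=np.radians(-63.5)
x=np.array([np.cos(a),np.sin(a),0]);y=np.array([-x[1],x[0],0]);z=np.array([0,0,1.])
for n,p in {"lipL":(-.06,.038,-.1),"lipR":(-.06,-.038,-.1),"barNose+":(-.036,.008,.009),"barNose-":(-.036,-.008,.009),"barBack+":(.04,.008,.009),"barBack-":(.04,-.008,.009),"backtop+":(.04,.038,-.054),"backtop-":(.04,-.038,-.054)}.items():
    P=g+p[0]*x+p[1]*y+p[2]*z; print(n,proj(s,P),proj(t,P))
# lip by scene
for p in((219,183),(201.6,201)): print(np.round(plane(s,*p,0.001),4))
for p in((168,176),): print(p)
o=np.array([.562,.1907,0]);b=np.radians(28.6);X=np.array([np.cos(b),np.sin(b),0]);Y=np.array([-X[1],X[0],0])
for n,p in {"floorL":(-.07,.044,.016),"floorR":(-.07,-.044,.016),"far floorL":(.145,.044,.016),"far floorR":(.145,-.044,.016),"rimfarL":(.145,.044,.07),"rimfarR":(.145,-.044,.07)}.items():
    P=o+p[0]*X+p[1]*Y+p[2]*z; print(n,proj(s,P),proj(t,P))
E
```

```text
lipL [201.6 202.3] [343.3 181.8]
lipR [220.8 184.7] [355.  207.5]
barNose+ [196.3 158.2] [363.2 177.1]
barNose- [200.7 154.6] [365.9 182.9]
barBack+ [172.2 147.2] [391.2 165.9]
barBack- [176.7 143.8] [393.9 171.6]
backtop+ [168.3 173.6] [380.8 163. ]
backtop- [188.6 157.2] [393.3 189.1]
[ 0.5 -0.3  0. ]
[ 0.6 -0.3  0. ]
(168, 176)
floorL [336.4 324.4] [171.6 199.5]
floorR [296.2 303.7] [202.6 186.1]
far floorL [278.1 427. ] [141.7 129.1]
far floorR [233.5 398.4] [171.9 116.5]
rimfarL [278.  414.8] [136.9 121.5]
rimfarR [231.1 385.3] [168.3 108.4]
```

Choice: the black-bar scoop at top (378,176) / scene (186,152). The pink one at top (327,248) / scene (277,178) is the decoy. I checked this in the crop above, and the scoop points agree within about 2 px in both views. Moving now.

move_arm(
  motion=[
    [[-0.9,-0.82,0],[0,0,0.05],1],
    [[-0.9,-0.82,0],[0,0,0],1],
    [[-0.9,-0.82,0],[0,0,0],1],
    [[-0.9,-0.82,0],[0,0,0],1],
    [[-0.9,-0.82,0],[0,0,0],1],
    [[-0.9,-0.82,0],[0,0,0],1],
    [[-0.9,-0.82,0],[0,0,0],1],
    [[-0.9,-0.82,0],[0,0,0],1],
    [[-0.9,-0.82,0],[0,0,0],1],
    [[-0.9,-0.82,0],[0,0,0],1],
    [[-0.9,-0.82,0],[0,0,0],1],
    [[-0.9,-0.82,0],[0,0,0],1],
  ],
  squeeze=120,
)

```text
time_s: 1.4
position: [0.3244, 0.2018, 0.1938]
tool_rot: [[-0.844, 0.536, 0.002], [0.536, 0.844, 0.001], [-0.001, 0.002, -1.0]]
ft_force: [0.2, 0.7, -0.3]
grip_width: 0.0853
```

```bash
cat > plan.py <<'E'
from h import *
from scipy.spatial.transform import Rotation as Ro
np.set_printoptions(precision=3,suppress=True)
def Rt(yaw_x, tilt=0):
    # scoop x axis (nose->back) azimuth yaw_x deg, tilt = nose-up deg. tool x = nose, tool y = scoop y, tool z = down
    a=np.radians(yaw_x); x=np.array([np.cos(a),np.sin(a),0]); z=np.array([0,0,1.]); y=np.cross(z,x)
    R=np.c_[-x,y,-z]
    return R@Ro.from_rotvec([0,np.radians(tilt),0]).as_matrix()
def plan(P,R):
    o=readout.observe(); T=o["tool_rot"]; p=o["position"]
    d=T.T@(np.array(P)-p); w=Ro.from_matrix(T.T@R).as_rotvec(degrees=True)
    print("t",o["time_s"],"pos",p,"q",o["q"],"F",o["ft_force"],"w",o["grip_width"])
    print("d/0.02",d/.02,"rows>=",np.abs(d/.02).max(),"| w deg",w,"w/120",w/120,"rows>=",np.linalg.norm(w)/7.16)
E
python3 -c "
from plan import *
plan([.558,-.323,.15],Rt(-63.5))"
```

```text
t 1.4 pos [0.324 0.202 0.194] q [ 13.933   4.613  98.042   0.05   77.234 -43.694] F [ 0.156  0.664 -0.34 ] w 0.0852529486096597
d/0.02 [-23.915 -15.909   2.176] rows>= 23.91475379634101 | w deg [ 0.123  0.009 31.116] w/120 [0.001 0.    0.259] rows>= 4.345783684707286
```

move_arm(
  motion=[
    [[-1,-0.66,0],[0,0,0],1],
    [[-1,-0.66,0],[0,0,0],1],
    [[-1,-0.66,0],[0,0,0],1],
    [[-1,-0.66,0],[0,0,0],1],
    [[-1,-0.66,0],[0,0,0],1],
    [[-1,-0.66,0],[0,0,0],1],
    [[-1,-0.66,0],[0,0,0],1],
    [[-1,-0.66,0],[0,0,0],1],
    [[-1,-0.66,0],[0,0,0],1],
    [[-1,-0.66,0],[0,0,0],1],
    [[-1,-0.66,0],[0,0,0],1],
    [[-1,-0.66,0],[0,0,0],1],
  ],
)

```text
time_s: 2.4
position: [0.445, -0.0754, 0.1959]
tool_rot: [[-0.844, 0.537, 0.007], [0.537, 0.844, 0.001], [-0.005, 0.005, -1.0]]
ft_force: [-0.2, 0.9, -0.3]
grip_width: 0.0856
```

move_arm(
  motion=[
    [[-1,-0.66,0],[0,0,0],1],
    [[-1,-0.66,0],[0,0,0],1],
    [[-1,-0.66,0],[0,0,0],1],
    [[-1,-0.66,0],[0,0,0],1],
    [[-1,-0.66,0],[0,0,0],1],
    [[-1,-0.66,0],[0,0,0],1],
    [[-1,-0.66,0],[0,0,0],1],
    [[0,0,0],[0,0,0.054],1],
    [[0,0,0],[0,0,0.054],1],
    [[0,0,0],[0,0,0.054],1],
    [[0,0,0],[0,0,0.054],1],
    [[0,0,0],[0,0,0.054],1],
  ],
)

```text
time_s: 3.4
position: [0.517, -0.243, 0.1944]
tool_rot: [[-0.4, 0.917, 0.006], [0.917, 0.4, 0.001], [-0.002, 0.006, -1.0]]
ft_force: [0.2, 0.2, 0.5]
grip_width: 0.0857
```

```bash
python3 -c "
from plan import *
plan([.558,-.323,.15],Rt(-63.5))"
```

```text
t 3.4 pos [ 0.517 -0.243  0.194] q [-37.187  23.81   71.129   0.262  84.809 -60.758] F [0.2   0.165 0.541] w 0.08572107145651682
d/0.02 [-4.481  0.27   2.228] rows>= 4.481023137247768 | w deg [ 0.348  0.101 -2.953] w/120 [ 0.003  0.001 -0.025] rows>= 0.41548157864284324
```

move_arm(
  motion=[
    [[-0.9,0.05,0.4],[0,0,-0.012],1],
    [[-0.9,0.05,0.4],[0,0,-0.012],1],
    [[-0.9,0.05,0.4],[0,0,0],1],
    [[-0.9,0.05,0.4],[0,0,0],1],
    [[-0.9,0.05,0.4],[0,0,0],1],
    [[0,0,0],[0,0,0],1],
    [[0,0,0],[0,0,0],1],
  ],
)

```text
time_s: 3.98
position: [0.562, -0.3252, 0.1531]
tool_rot: [[-0.44, 0.898, 0.007], [0.898, 0.44, 0.001], [-0.002, 0.007, -1.0]]
ft_force: [-0.3, 0.4, 0.2]
grip_width: 0.0852
```

```bash
python3 -c "
from plan import *
plan([.558,-.323,.0815],Rt(-63.5))
s=cam('scene');t=cam('top')
crop(s,130,100,280,220,5,'s1.png');crop(t,320,130,440,220,5,'t1.png')
"
```

```text
t 3.9833 pos [ 0.562 -0.325  0.153] q [-40.622  33.392  61.262   0.295  85.074 -66.775] F [-0.348  0.422  0.247] w 0.08518564642622038
d/0.02 [ 0.196 -0.152  3.58 ] rows>= 3.579583583430243 | w deg [ 0.377  0.135 -0.372] w/120 [ 0.003  0.001 -0.003] rows>= 0.07637381538879087
```

View pics/s1.png

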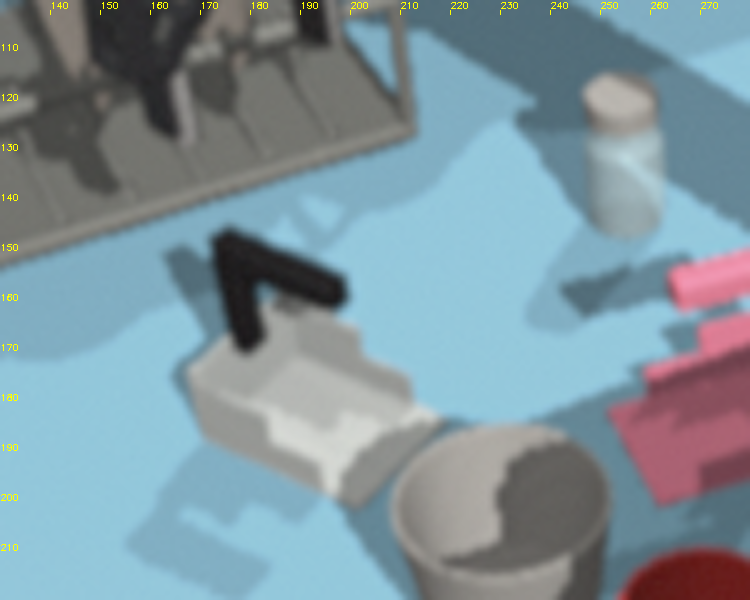

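```bash
python3 -c "
from plan import *
s=cam('scene');t=cam('top')
cv2.imwrite('pics/s1b.png',s['img']);cv2.imwrite('pics/t1b.png',t['img'])
p=readout.observe()['position']; print(proj(s,p),proj(t,p))
"
```

```text
[182.344 136.066] [382.324 167.696]
```

View pics/s1b.png

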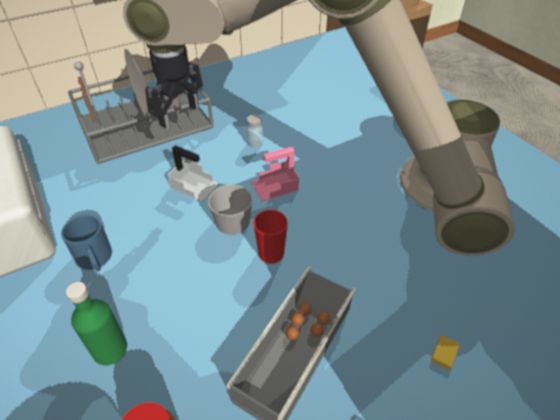

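View pics/t1b.png

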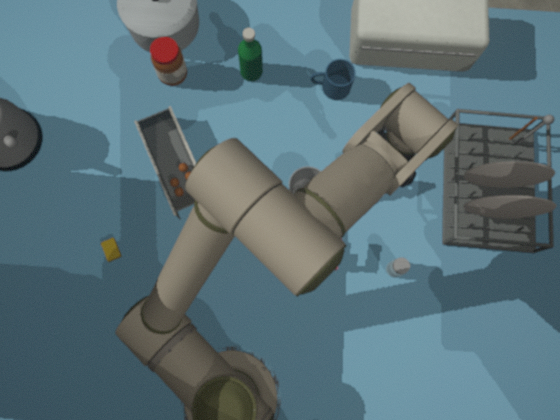

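```bash
python3 -c "
from plan import *
s=cam('scene');
o=readout.observe();p=o['position'];R=o['tool_rot']
for sg in(1,-1):
  print(proj(s,p+R@[0,sg*.0425,-.013]),proj(s,p+R@[0,sg*.057,-.013]))
crop(s,110,40,240,140,6,'s1c.png')
"
```

```text
[168.627 140.811] [164.097 144.113]
[193.716 122.525] [197.761 119.577]
```

View pics/s1c.png

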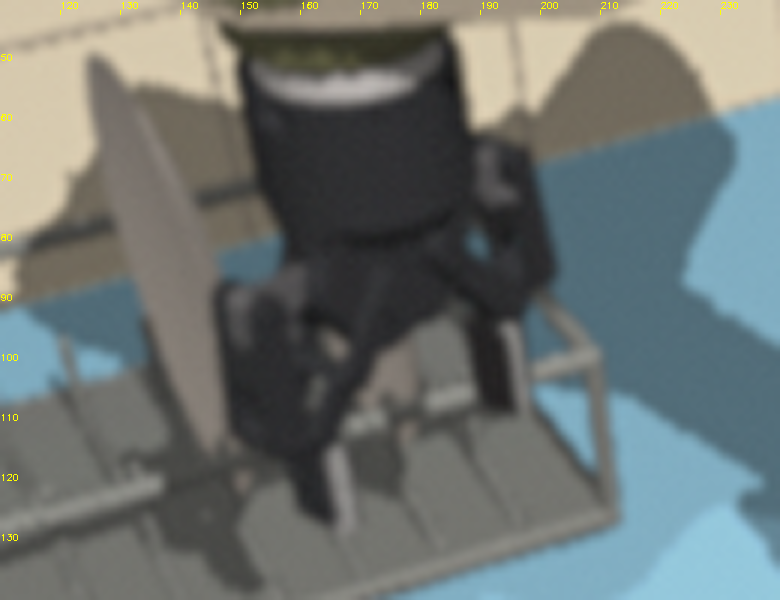

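```bash
python3 -c "
from plan import *
s=cam('scene');t=cam('top')
print('base',proj(s,[0,0,0]),proj(t,[0,0,0]),'start tcp',proj(t,[.245,.492,.195]),proj(t,[.245,.492,.26]))
im=cv2.imread('pics/top0.png'); d=dict(t);d['img']=im; crop(d,0,240,120,400,4,'t0g.png'); crop(d,160,330,300,420,5,'t0b.png')
d=dict(s);d['img']=cv2.imread('pics/scene0.png');crop(d,390,90,510,220,5,'s0b.png')
"
```

```text
base [443.856 183.521] [230.157 397.261] start tcp [ 11.183 273.537] [ -3.45  270.239]
```

View pics/t0g.png

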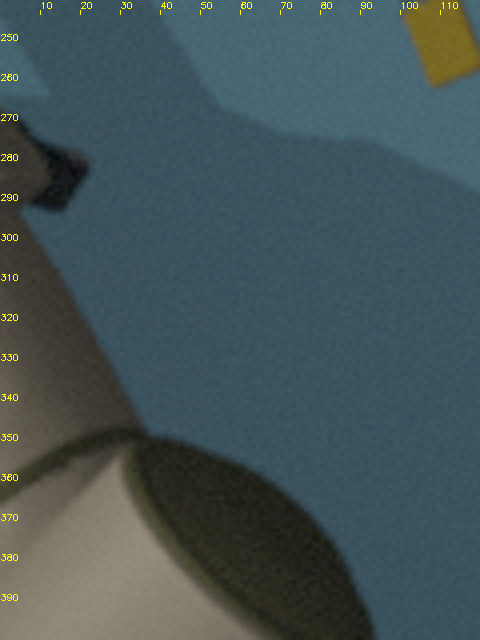

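View pics/s0b.png

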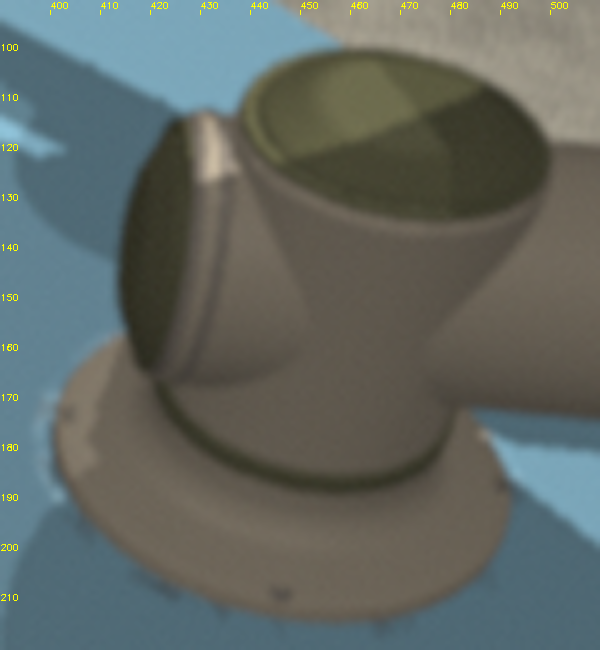

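View pics/t0b.png

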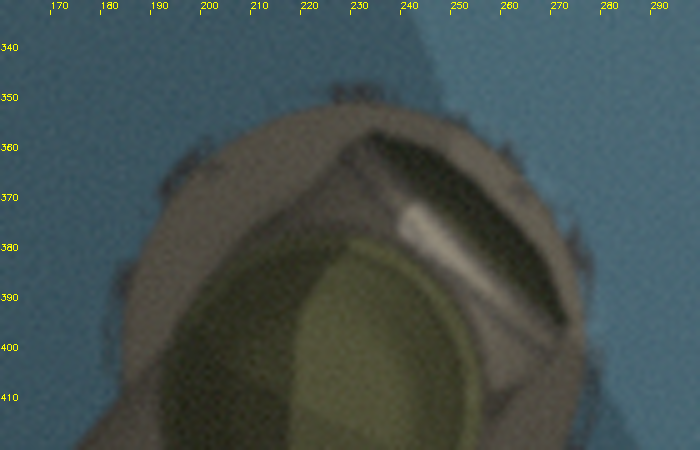

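The scene view has the open fingertips at (167,128) and (193,108). That is about 13 px above where the TCP reading puts them, so I'll shut the fingers and look at the real tip.

move_arm(
  motion=[
    [[0,0,0],[0,0,0],-1],
    [[0,0,0],[0,0,0],-1],
    [[0,0,0],[0,0,0],-1],
    [[0,0,0],[0,0,0],-1],
    [[0,0,0],[0,0,0],-1],
    [[0,0,0],[0,0,0],-1],
    [[0,0,0],[0,0,0],-1],
    [[0,0,0],[0,0,0],-1],
    [[0,0,0],[0,0,0],-1],
  ],
)

```text
time_s: 5.08
position: [0.562, -0.3238, 0.1554]
tool_rot: [[-0.442, 0.897, 0.009], [0.897, 0.442, -0.001], [-0.005, 0.008, -1.0]]
ft_force: [0.3, 0.0, 0.8]
grip_width: 0.0001
```

```bash
python3 -c "
from plan import *
s=cam('scene');
o=readout.observe();p=o['position'];R=o['tool_rot']
print(p,o['grip_width'],proj(s,p),proj(s,p+[0,0,.0187]))
crop(s,110,60,240,160,6,'s1d.png')
"
```

```text
[ 0.562 -0.324  0.155] -0.00023025086428464232 [182.325 135.791] [181.07  129.189]
```

View pics/s1d.png

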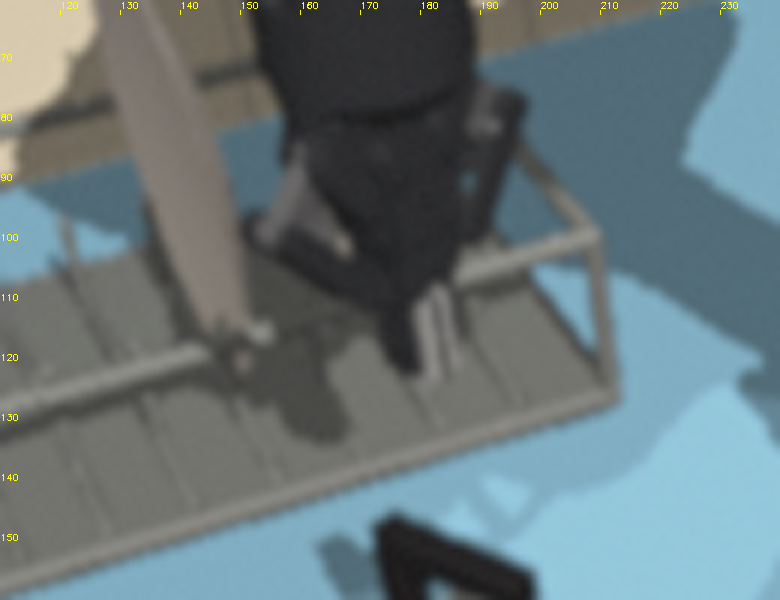

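```bash
python3 -c "
from plan import *
t=cam('top');s=cam('scene')
y=np.array([.446,.895,0]);x=np.array([-.895,.446,0])
p=np.array([.2453,.4919,.194])
for dz in(0,.036):
  for k in(.0425,.057): 
    for e in(-.011,.011): print(dz,k,e,proj(t,p-k*y+e*x+[0,0,.013+dz]))
# tip pixel to plane at various z
for z in(.155,.175,.19,.195): print(z,plane(s,182,123,z))
"
```

```text
0 0.0425 -0.011 [ 27.468 278.462]
0 0.0425 0.011 [ 21.386 287.238]
0 0.057 -0.011 [ 32.87  281.887]
0 0.057 0.011 [ 26.799 290.688]
0.036 0.0425 -0.011 [ 19.972 276.812]
0.036 0.0425 0.011 [ 13.67  285.856]
0.036 0.057 -0.011 [ 25.531 280.341]
0.036 0.057 0.011 [ 19.241 289.412]
0.155 [ 0.543 -0.372  0.155]
0.175 [ 0.551 -0.344  0.175]
0.19 [ 0.557 -0.323  0.19 ]
0.195 [ 0.559 -0.316  0.195]
```

move_arm(
  motion=[
    [[0,0,0],[0,0,0],1],
    [[0,0,0],[0,0,0],1],
    [[0,0,0],[0,0,0],1],
    [[0,0,0],[0,0,0],1],
    [[0,0,0],[0,0,0],1],
    [[0,0,0],[0,0,0],1],
    [[0.1,-0.15,0.75],[0,0,0],1],
    [[0.1,0,0.75],[0,0,0],1],
    [[0,0,0.75],[0,0,0],1],
    [[0,0,0.75],[0,0,0],1],
    [[0,0,0.75],[0,0,0],1],
  ],
)

```text
time_s: 6.15
position: [0.5599, -0.3231, 0.0819]
tool_rot: [[-0.442, 0.897, 0.016], [0.897, 0.442, -0.007], [-0.014, 0.011, -1.0]]
ft_force: [-0.3, -1.3, 0.3]
grip_width: 0.0853
```

```bash
python3 -c "
from plan import *
s=cam('scene');
plan([.558,-.323,.045],Rt(-63.5))
crop(s,130,60,260,160,6,'s2.png')
"
```

```text
t 6.2 pos [ 0.559 -0.322  0.079] q [-40.6    36.324  68.629   0.303  74.387 -66.906] F [-1.365  0.37  -3.474] w 0.08575654315493997
d/0.02 [-0.007 -0.067  1.676] rows>= 1.6760942692114011 | w deg [ 0.527  0.494 -0.274] w/120 [ 0.004  0.004 -0.002] rows>= 0.10791577823835882
```

View pics/s2.png

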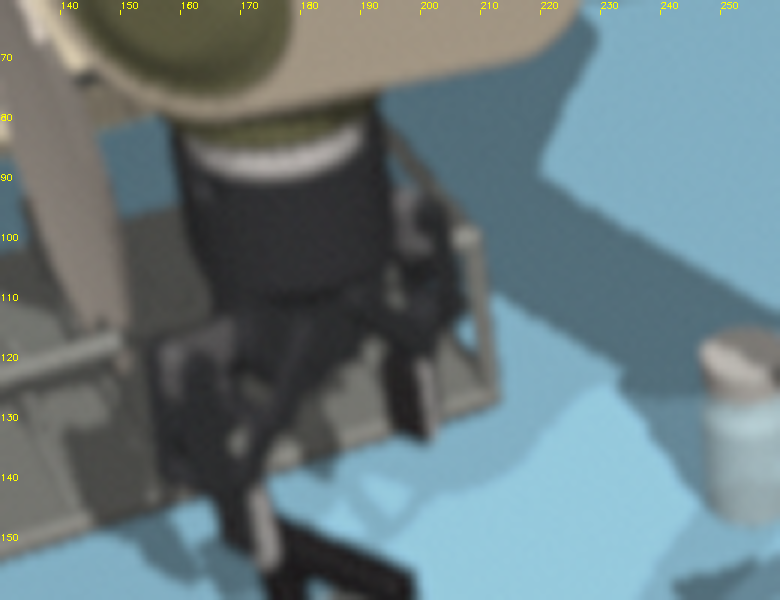

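move_arm(
  motion=[
    [[0,0,0.5],[0,0,0],1],
    [[0,0,0.5],[0,0,0],1],
    [[0,0,0.5],[0,0,0],1],
    [[0,0,0.1],[0,0,0],1],
    [[0,0,0],[0,0,0],1],
  ],
)

```text
time_s: 6.62
position: [0.5592, -0.3223, 0.0448]
tool_rot: [[-0.442, 0.897, 0.011], [0.897, 0.442, -0.003], [-0.008, 0.009, -1.0]]
ft_force: [0.5, 0.3, -0.4]
grip_width: 0.0853
```

```bash
python3 -c "
from plan import *
s=cam('scene');
plan([.558,-.323,.045],Rt(-63.5))
crop(s,130,80,260,180,6,'s3.png')
"
```

```text
t 6.6667 pos [ 0.559 -0.322  0.045] q [-40.587  38.36   70.714   0.307  70.309 -66.913] F [-0.447 -0.471  0.326] w 0.0850200834943295
d/0.02 [-0.003 -0.066 -0.001] rows>= 0.06634230625409326 | w deg [ 0.507  0.454 -0.276] w/120 [ 0.004  0.004 -0.002] rows>= 0.10263318146661911
```

View pics/s3.png

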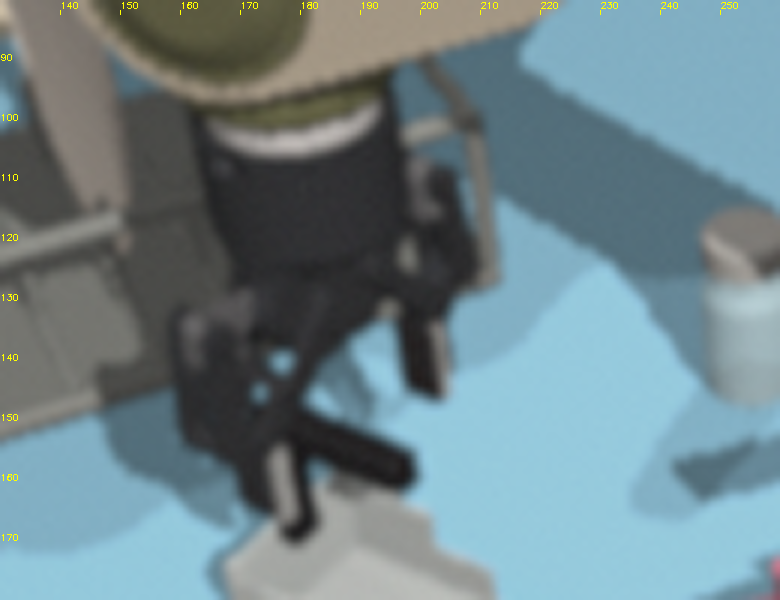

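move_arm(
  motion=[
    [[0,-0.06,0],[0,0,0],-1],
    [[0,0,0],[0,0,0],-1],
    [[0,0,0],[0,0,0],-1],
    [[0,0,0],[0,0,0],-1],
    [[0,0,0],[0,0,0],-1],
    [[0,0,0],[0,0,0],-1],
    [[0,0,0],[0,0,0],-1],
    [[0,0,0],[0,0,0],-1],
    [[0,0,0],[0,0,0],-1],
  ],
  squeeze=120,
)

```text
time_s: 7.42
position: [0.5589, -0.3235, 0.0476]
tool_rot: [[-0.442, 0.897, 0.015], [0.897, 0.442, -0.006], [-0.011, 0.011, -1.0]]
ft_force: [0.8, 0.4, 0.3]
grip_width: 0.0138
```

```bash
python3 -c "
from plan import *
s=cam('scene');
plan([.558,-.323,.045],Rt(-63.5))
crop(s,130,80,260,180,6,'s4.png')
"
```

```text
t 7.4667 pos [ 0.559 -0.324  0.048] q [-40.691  38.129  70.704   0.32   70.313 -67.027] F [-0.386  0.345 -0.918] w 0.01417185267357673
d/0.02 [ 0.049 -0.03   0.129] rows>= 0.12925206496170097 | w deg [ 0.61   0.669 -0.269] w/120 [ 0.005  0.006 -0.002] rows>= 0.13192596438350232
```

View pics/s4.png

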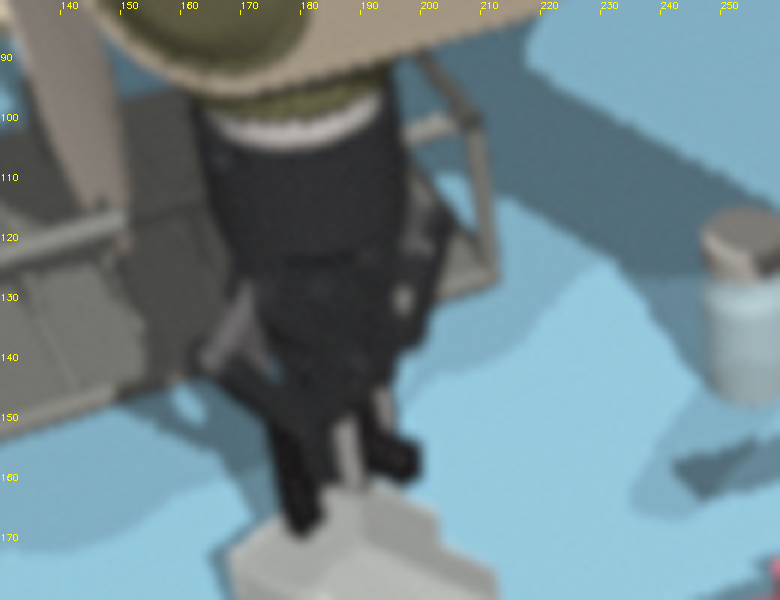

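move_arm(
  motion=[
    [[0,0,-0.4],[0,0,0],-1],
    [[0,0,-0.7],[0,0,0],-1],
    [[0,0,-1],[0,0,0],-1],
    [[0,0,-1],[0,0,0],-1],
    [[0,0,-1],[0,0,0],-1],
    [[0,0,-1],[0,0,0],-1],
    [[0,0,-1],[0,0,0],-1],
    [[0,0,-1],[0,0,0],-1],
    [[0,0,-0.7],[0,0,0],-1],
    [[0,0,0],[0,0,0],-1],
  ],
)

```text
time_s: 8.3
position: [0.5549, -0.3216, 0.2131]
tool_rot: [[-0.442, 0.897, 0.01], [0.897, 0.442, -0.002], [-0.007, 0.008, -1.0]]
ft_force: [-0.4, 0.3, -0.8]
grip_width: 0.0136
```

```bash
python3 -c "
from plan import *
s=cam('scene');
plan([.4,-.1,.21],Rt(-16))
crop(s,100,40,280,180,4,'s5.png')
"
```

```text
t 8.35 pos [ 0.555 -0.321  0.212] q [-40.778  30.491  56.912   0.285  92.16  -66.987] F [ 0.757  0.288 -1.882] w 0.013683489862275543
d/0.02 [13.344 -2.049 -0.001] rows>= 13.34372958876386 | w deg [  0.286   0.454 -47.779] w/120 [ 0.002  0.004 -0.398] rows>= 6.673406727239997
```

View pics/s5.png

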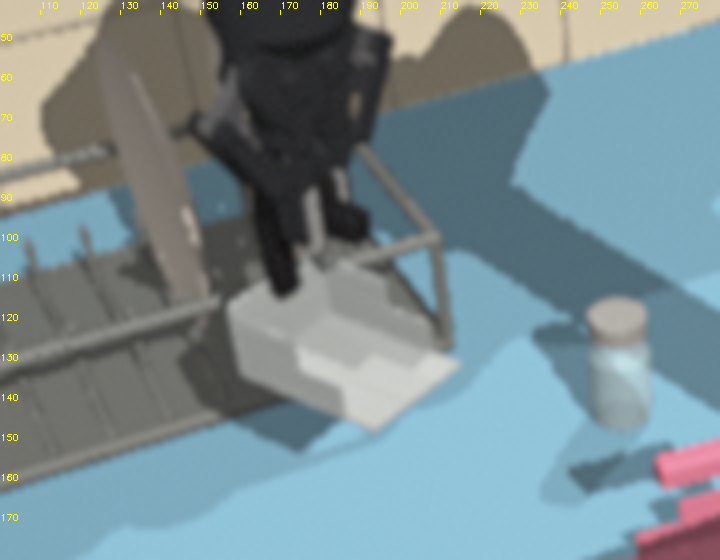

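```bash
python3 -c "
from plan import *
s=cam('scene');o=readout.observe();p=o['position'];R=o['tool_rot']
a,b=plane(s,215.5,130.8,.165),plane(s,194,148,.165);print(a,b,np.linalg.norm(a-b))
for e in(-.038,.038):
  L=p+R@np.array([.06,e,-.0524+.1]);print(L,proj(s,L))
"
```

```text
[ 0.492 -0.29   0.165] [ 0.56  -0.256  0.165] 0.0758409371045602
[ 0.494 -0.284  0.162] [216.023 133.549]
[ 0.562 -0.25   0.162] [194.245 150.696]
```

```bash
cat >> plan.py <<'E'
def rows(P,R,N):
    from scipy.spatial.transform import Slerp
    o=readout.observe(); T=o["tool_rot"]; p=o["position"]
    w=Ro.from_matrix(T.T@R).as_rotvec(); dw=(np.array(P)-p)/N/.02
    for i in range(N):
        Ri=T@Ro.from_rotvec(w*i/N).as_matrix()
        print(i,np.round(Ri.T@dw,2),np.round(np.degrees(w)/120/N,4))
E
python3 -c "
from plan import *
plan([.639,.233,.215],Rt(28.6))
rows([.639,.233,.215],Rt(28.6),26)"
```

```text
t 8.4 pos [ 0.554 -0.321  0.21 ] q [-40.783  30.571  57.057   0.283  92.106 -66.986] F [-0.211 -0.506 -0.886] w 0.013612886416139036
d/0.02 [22.977 16.041 -0.209] rows>= 22.977259220674863 | w deg [  0.173   0.397 -92.386] w/120 [ 0.001  0.003 -0.77 ] rows>= 12.903165866578693
0 [ 0.88  0.62 -0.01] [ 0.    0.   -0.03]
1 [ 0.84  0.67 -0.01] [ 0.    0.   -0.03]
2 [ 0.8   0.72 -0.01] [ 0.    0.   -0.03]
3 [ 0.75  0.77 -0.01] [ 0.    0.   -0.03]
4 [ 0.71  0.82 -0.01] [ 0.    0.   -0.03]
5 [ 0.65  0.86 -0.01] [ 0.    0.   -0.03]
6 [ 0.6   0.9  -0.01] [ 0.    0.   -0.03]
7 [ 0.54  0.93 -0.01] [ 0.    0.   -0.03]
8 [ 0.48  0.96 -0.01] [ 0.    0.   -0.03]
9 [ 0.42  0.99 -0.01] [ 0.    0.   -0.03]
10 [ 0.36  1.02 -0.01] [ 0.    0.   -0.03]
11 [ 0.3   1.04 -0.01] [ 0.    0.   -0.03]
12 [ 0.23  1.05 -0.01] [ 0.    0.   -0.03]
13 [ 0.17  1.06 -0.01] [ 0.    0.   -0.03]
14 [ 0.1   1.07 -0.01] [ 0.    0.   -0.03]
15 [ 0.03  1.08 -0.01] [ 0.    0.   -0.03]
16 [-0.03  1.08 -0.01] [ 0.    0.   -0.03]
17 [-0.1   1.07 -0.01] [ 0.    0.   -0.03]
18 [-0.17  1.06 -0.01] [ 0.    0.   -0.03]
19 [-0.23  1.05 -0.01] [ 0.    0.   -0.03]
20 [-0.3   1.04 -0.01] [ 0.    0.   -0.03]
21 [-0.36  1.02 -0.01] [ 0.    0.   -0.03]
22 [-0.42  0.99 -0.01] [ 0.    0.   -0.03]
23 [-0.48  0.96 -0.01] [ 0.    0.   -0.03]
24 [-0.54  0.93 -0.01] [ 0.    0.   -0.03]
25 [-0.6   0.9  -0.01] [ 0.    0.   -0.03]
```

move_arm(
  motion=[
    [[0.88,0.62,-0.03],[0,0,-0.03],-1],
    [[0.84,0.67,-0.03],[0,0,-0.03],-1],
    [[0.8,0.72,-0.03],[0,0,-0.03],-1],
    [[0.75,0.77,-0.03],[0,0,-0.03],-1],
    [[0.7,0.8,-0.03],[0,0,-0.03],-1],
    [[0.65,0.85,-0.03],[0,0,-0.03],-1],
    [[0.6,0.9,-0.03],[0,0,-0.03],-1],
    [[0.54,0.93,-0.03],[0,0,-0.03],-1],
    [[0.48,0.96,-0.03],[0,0,-0.03],-1],
    [[0.42,0.99,-0.03],[0,0,-0.03],-1],
    [[0.36,1,-0.03],[0,0,-0.03],-1],
    [[0.3,1,-0.03],[0,0,-0.03],-1],
  ],
)

```text
time_s: 9.4
position: [0.5819, -0.0562, 0.198]
tool_rot: [[-0.945, 0.326, -0.026], [0.326, 0.945, 0.017], [0.03, 0.007, -1.0]]
ft_force: [0.9, -0.4, -2.4]
grip_width: 0.0141
```

```bash
python3 -c "
from plan import *
plan([.639,.233,.215],Rt(28.6))
rows([.639,.233,.215],Rt(28.6),15)"
```

```text
t 9.4 pos [ 0.582 -0.056  0.198] q [-17.353  26.034  66.862   0.479  88.802 -88.341] F [ 0.94  -0.408 -2.381] w 0.014074426248208973
d/0.02 [ 2.038 14.604 -0.682] rows>= 14.604447687454485 | w deg [  1.115  -1.433 -47.625] w/120 [ 0.009 -0.012 -0.397] rows>= 6.656434631303721
0 [ 0.14  0.97 -0.05] [ 0.001 -0.001 -0.026]
1 [ 0.08  0.98 -0.05] [ 0.001 -0.001 -0.026]
2 [ 0.03  0.98 -0.05] [ 0.001 -0.001 -0.026]
3 [-0.03  0.98 -0.05] [ 0.001 -0.001 -0.026]
4 [-0.08  0.98 -0.05] [ 0.001 -0.001 -0.026]
5 [-0.14  0.97 -0.05] [ 0.001 -0.001 -0.026]
6 [-0.19  0.96 -0.05] [ 0.001 -0.001 -0.026]
7 [-0.24  0.95 -0.05] [ 0.001 -0.001 -0.026]
8 [-0.3   0.94 -0.05] [ 0.001 -0.001 -0.026]
9 [-0.35  0.92 -0.06] [ 0.001 -0.001 -0.026]
10 [-0.4   0.9  -0.06] [ 0.001 -0.001 -0.026]
11 [-0.45  0.88 -0.06] [ 0.001 -0.001 -0.026]
12 [-0.49  0.85 -0.06] [ 0.001 -0.001 -0.026]
13 [-0.54  0.82 -0.06] [ 0.001 -0.001 -0.026]
14 [-0.59  0.79 -0.06] [ 0.001 -0.001 -0.026]
```

move_arm(
  motion=[
    [[0.14,0.97,-0.08],[0.001,-0.001,-0.027],-1],
    [[0.08,0.98,-0.08],[0.001,-0.001,-0.027],-1],
    [[0.03,0.98,-0.08],[0.001,-0.001,-0.027],-1],
    [[-0.03,0.98,-0.08],[0.001,-0.001,-0.027],-1],
    [[-0.08,0.98,-0.08],[0.001,-0.001,-0.027],-1],
    [[-0.14,0.97,-0.08],[0.001,-0.001,-0.027],-1],
    [[-0.19,0.96,-0.08],[0.001,-0.001,-0.027],-1],
    [[-0.24,0.95,-0.08],[0.001,-0.001,-0.027],-1],
    [[-0.3,0.94,-0.08],[0.001,-0.001,-0.027],-1],
    [[-0.35,0.92,-0.08],[0.001,-0.001,-0.027],-1],
    [[-0.4,0.9,-0.08],[0.001,-0.001,-0.027],-1],
    [[-0.45,0.88,-0.08],[0.001,-0.001,-0.027],-1],
  ],
)

```text
time_s: 10.4
position: [0.6152, 0.1891, 0.1968]
tool_rot: [[-0.927, -0.373, -0.037], [-0.373, 0.928, -0.006], [0.037, 0.009, -0.999]]
ft_force: [0.5, -0.0, -1.7]
grip_width: 0.0137
```

```bash
python3 -c "
from plan import *
plan([.639,.233,.215],Rt(28.6))"
```

```text
t 10.4 pos [0.615 0.189 0.197] q [   6.61    32.675   55.432   -0.087   94.06  -105.309] F [ 0.517 -0.014 -1.73 ] w 0.013747449236272297
d/0.02 [-1.89   1.599 -0.969] rows>= 1.889608589446206 | w deg [ 0.611 -2.082 -6.685] w/120 [ 0.005 -0.017 -0.056] rows>= 0.9815981147867031
```

move_arm(
  motion=[
    [[-0.63,0.53,-0.3],[0.002,-0.006,-0.02],-1],
    [[-0.63,0.53,-0.3],[0.002,-0.006,-0.02],-1],
    [[-0.63,0.53,-0.3],[0.002,-0.006,-0.016],-1],
    [[0,0,0],[0,0,0],-1],
    [[0,0,0],[0,0,0],-1],
  ],
)

```text
time_s: 10.82
position: [0.6342, 0.2399, 0.2044]
tool_rot: [[-0.871, -0.491, -0.013], [-0.491, 0.871, -0.003], [0.012, 0.004, -1.0]]
ft_force: [-1.2, -0.8, -1.6]
grip_width: 0.0141
```

```bash
python3 -c "
from plan import *
s=cam('scene');t=cam('top')
plan([.639,.233,.215],Rt(28.6))
crop(s,150,210,350,400,4,'s6.png');crop(t,100,80,240,220,4,'t6.png')
"
```

```text
t 10.9167 pos [0.634 0.239 0.205] q [  10.699   35.534   48.844   -0.017   96.353 -108.664] F [ 0.352 -0.994 -1.109] w 0.014181237454748842
d/0.02 [-0.048 -0.391 -0.514] rows>= 0.5143837613137545 | w deg [ 0.213 -0.7    0.762] w/120 [ 0.002 -0.006  0.006] rows>= 0.14754311140264126
```

View pics/s6.png

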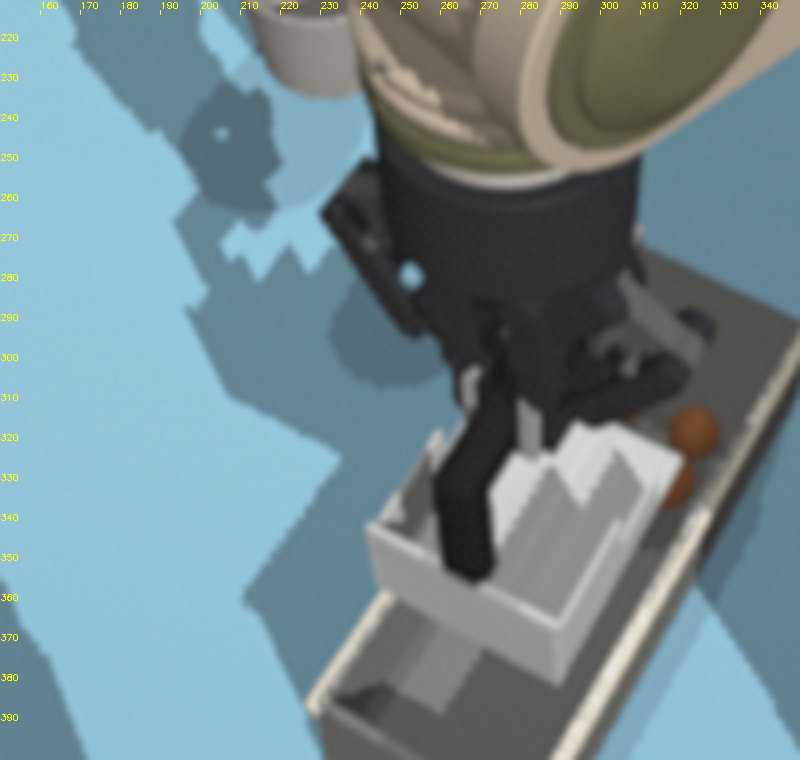

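View pics/t6.png

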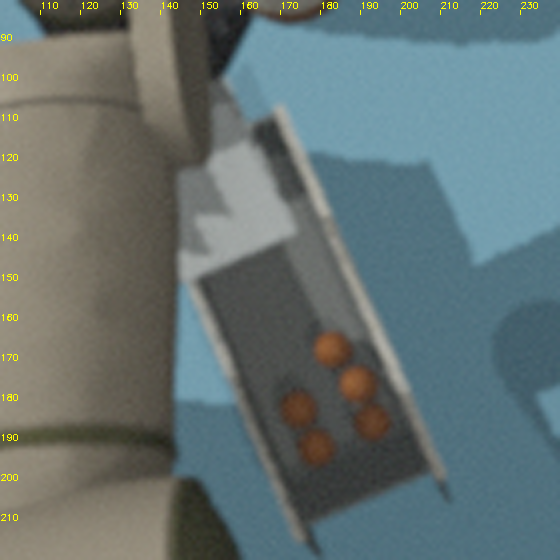

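```bash
cat >> plan.py <<'E'
O=np.array([.562,.1907,0]);B=np.radians(28.6);X=np.array([np.cos(B),np.sin(B),0]);Y=np.array([-X[1],X[0],0])
def tub(P): d=np.array(P)-O; return np.array([d@X,d@Y,P[2]])
def lip(o): return o["position"]+o["tool_rot"]@np.array([.06,0,-.0524+.1])
E
python3 -c "
from plan import *
s=cam('scene');t=cam('top')
o=readout.observe();L=lip(o)
print('lip pred',L,tub(L),'tcp',tub(o['position']))
a,b=plane(t,145,149,L[2]),plane(t,172.5,138,L[2]);print('lip top',tub(a),tub(b),np.linalg.norm(a-b))
a=plane(s,319.5,323,L[2]);print('scene lip L',tub(a))
a,b=plane(s,242,341,L[2]+.046),plane(s,288.5,366,L[2]+.046);print('back corners',tub(a),tub(b),np.linalg.norm(a-b))
for z in (.07,):
  for d,p in((t,(168.5,107)),(t,(209,199)),(t,(148,150)),(t,(175,214)),(s,(226.5,386)),): print(tub(plane(d,*p,z)))
R=o['tool_rot']
print(np.degrees(np.arctan2(R[1,1],R[0,1]))-90)
"
```

```text
lip pred [0.582 0.209 0.159] [0.026 0.007 0.159] tcp [0.087 0.008 0.206]
lip top [0.029 0.046 0.159] [ 0.027 -0.025  0.159] 0.07045364190480169
scene lip L [0.021 0.045 0.159]
back corners [ 0.126 -0.026  0.205] [0.124 0.048 0.205] 0.074038754924774
[ 0.149 -0.046  0.07 ]
[-0.124 -0.046  0.07 ]
[0.06  0.046 0.07 ]
[-0.124  0.047  0.07 ]
[ 0.15 -0.05  0.07]
29.326413495539725
```

```bash
python3 -c "
from plan import *
P=O+.088*X-.003*Y; P[2]=.135
plan(P,Rt(28.6))"
```

```text
t 11.0167 pos [0.635 0.239 0.206] q [  10.661   35.482   48.794   -0.021   96.366 -108.668] F [ 0.481 -0.152 -0.973] w 0.01390382324644929
d/0.02 [-0.093 -0.542  3.531] rows>= 3.531297745297439 | w deg [ 0.182 -0.617  0.727] w/120 [ 0.002 -0.005  0.006] rows>= 0.13557529659152887
```

move_arm(
  motion=[
    [[-0.05,-0.27,0.3],[0.002,-0.005,0.006],-1],
    [[-0.05,-0.27,0.6],[0,0,0],-1],
    [[0,0,0.8],[0,0,0],-1],
    [[0,0,0.8],[0,0,0],-1],
    [[0,0,0.8],[0,0,0],-1],
    [[0,0,0.2],[0,0,0],-1],
    [[0,0,0],[0,0,0],-1],
  ],
)

```text
time_s: 11.6
position: [0.6419, 0.2244, 0.1341]
tool_rot: [[-0.882, -0.471, 0.002], [-0.471, 0.882, -0.002], [-0.001, -0.002, -1.0]]
ft_force: [-0.8, 0.6, -1.1]
grip_width: 0.0139
```

```bash
python3 -c "
from plan import *
s=cam('scene');t=cam('top')
P=O+.088*X-.003*Y; P[2]=.08
plan(P,Rt(28.6)); print(tub(readout.observe()['position']))
crop(s,150,260,350,420,4,'s7.png');crop(t,100,80,240,220,5,'t7.png')
"
```

```text
t 11.7 pos [0.642 0.225 0.135] q [   9.387   37.437   56.526   -0.105   85.832 -108.698] F [-0.059 -0.747 -1.821] w 0.013621108379447787
d/0.02 [-0.048  0.287  2.763] rows>= 2.7629877186456215 | w deg [-0.166  0.16  -0.507] w/120 [-0.001  0.001 -0.004] rows>= 0.0777945085164218
[ 0.087 -0.009  0.135]
```

View pics/s7.png

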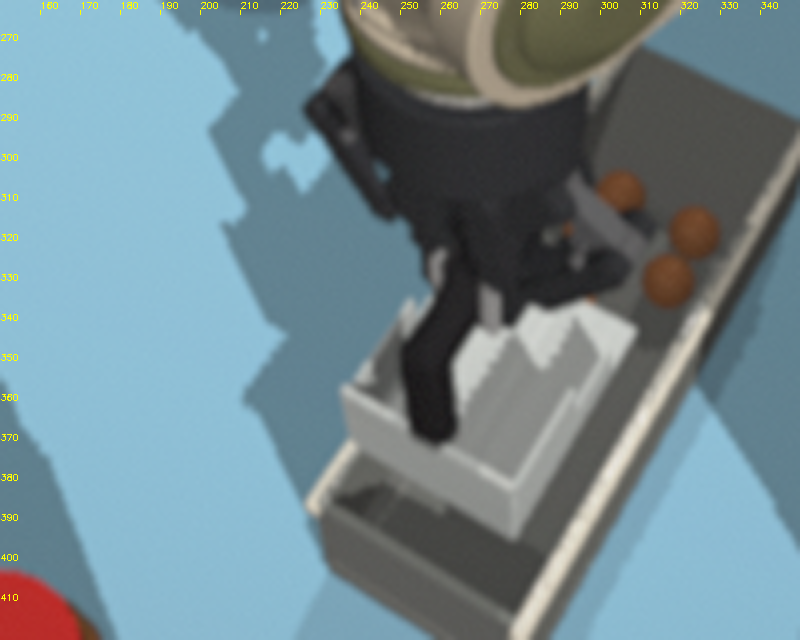

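View pics/t7.png

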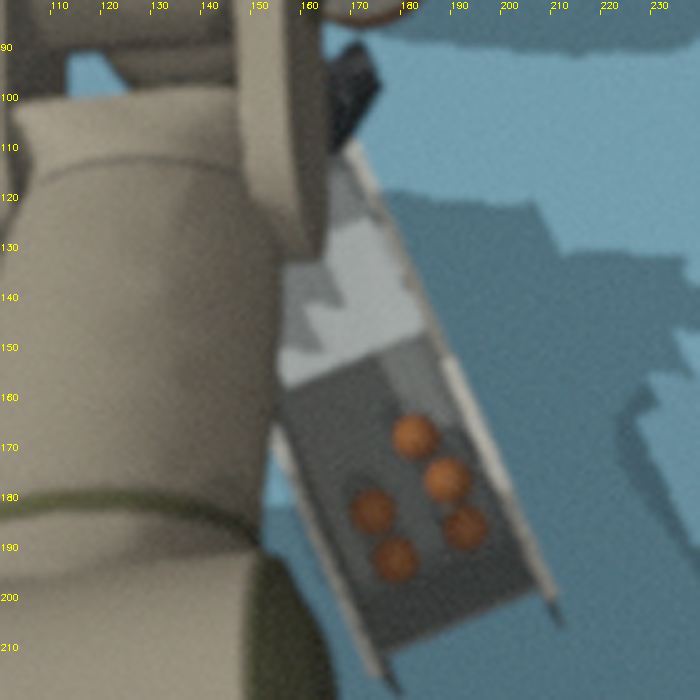

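```bash
python3 -c "
from plan import *
s=cam('scene');t=cam('top')
o=readout.observe();L=lip(o);print(tub(L))
print('lip R top',tub(plane(t,187,146.4,L[2])),tub(plane(t,158,157,L[2])))
print('lip L scene',tub(plane(s,309,343,L[2])))
a,b=plane(s,235.5,357,L[2]+.046),plane(s,279,380,L[2]+.046);print('back corners',tub(a),tub(b),np.linalg.norm(a-b))
"
```

```text
[ 0.028 -0.008  0.088]
lip R top [ 0.021 -0.049  0.088] [0.025 0.029 0.088]
lip L scene [0.025 0.032 0.088]
back corners [ 0.125 -0.044  0.134] [0.121 0.032 0.134] 0.0754126388544042
```

move_arm(
  motion=[
    [[0,0.2,0],[0,0,-0.004],-1],
    [[0,0.17,0],[0,0,0],-1],
    [[0,0,0],[0,0,0],-1],
    [[0,0,0.5],[0,0,0],-1],
    [[0,0,0.6],[0,0,0],-1],
  ],
)

```text
time_s: 12.22
position: [0.6411, 0.2333, 0.1187]
tool_rot: [[-0.877, -0.48, 0.016], [-0.48, 0.877, 0.001], [-0.014, -0.007, -1.0]]
ft_force: [0.5, 0.0, -1.7]
grip_width: 0.0141
```

```bash
python3 -c "
from plan import *
P=O+.088*X-.002*Y; P[2]=.0696
plan(P,Rt(28.6)); print(tub(readout.observe()['position']))
"
```

```text
t 12.2167 pos [0.641 0.233 0.119] q [  10.126   37.92    58.381   -0.099   82.797 -108.56 ] F [ 0.475  0.047 -1.742] w 0.014099340293185112
d/0.02 [ 0.126 -0.063  2.452] rows>= 2.451694201783214 | w deg [-0.379  0.824  0.098] w/120 [-0.003  0.007  0.001] rows>= 0.12736353736113185
[ 0.09  -0.     0.119]
```

move_arm(
  motion=[
    [[0.05,-0.06,0.5],[0,0.007,0],-1],
    [[0,0,0.5],[0,0,0],-1],
    [[0,0,0.5],[0,0,0],-1],
    [[0,0,0.5],[0,0,0],-1],
    [[0,0,0.2],[0,0,0],-1],
    [[0,0,0],[0,0,0],-1],
  ],
)

```text
time_s: 12.72
position: [0.6392, 0.2312, 0.066]
tool_rot: [[-0.877, -0.48, -0.005], [-0.48, 0.877, -0.008], [0.008, -0.005, -1.0]]
ft_force: [-0.7, 0.4, -1.2]
grip_width: 0.0138
```

```bash
python3 -c "
from plan import *
s=cam('scene');t=cam('top')
P=O+.088*X-.002*Y; P[2]=.0636
plan(P,Rt(28.6)); print(tub(readout.observe()['position']))
crop(s,170,260,370,420,4,'s8.png');crop(t,100,80,240,220,5,'t8.png')
"
```

```text
t 12.8167 pos [0.64  0.231 0.067] q [  10.11    40.775   61.527   -0.408   77.952 -108.514] F [-0.67  -0.341 -0.747] w 0.013926639326309411
d/0.02 [-0.022 -0.025  0.179] rows>= 0.17871234336161967 | w deg [-0.298 -0.366  0.11 ] w/120 [-0.002 -0.003  0.001] rows>= 0.06766008182014661
[ 0.088 -0.001  0.067]
```

View pics/s8.png

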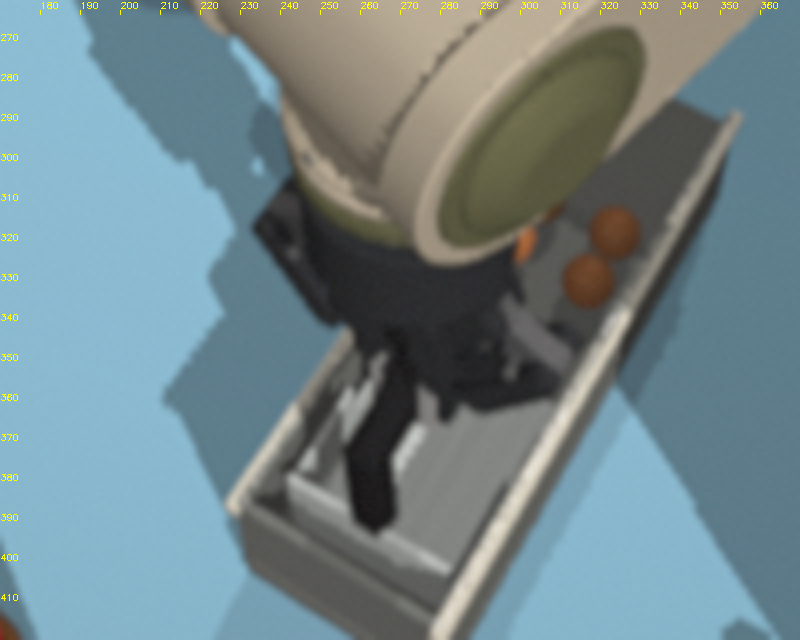

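View pics/t8.png

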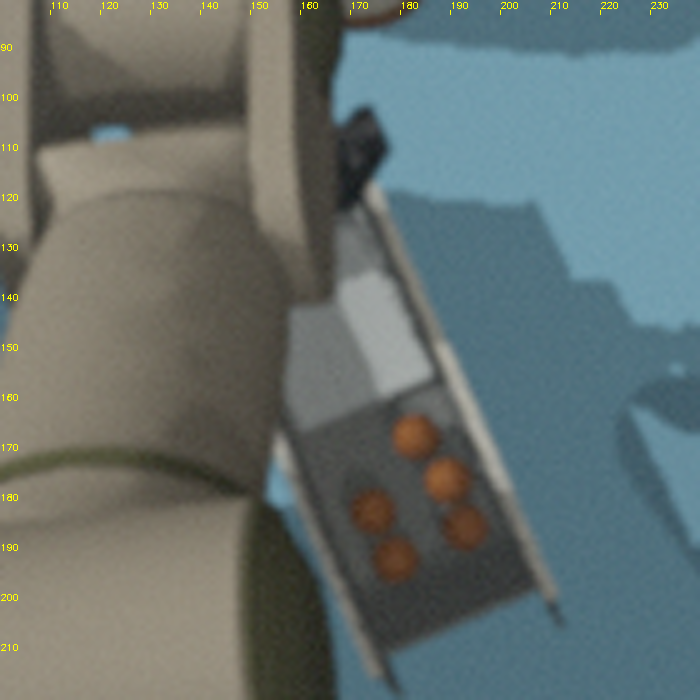

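move_arm(
  motion=[
    [[0,0,0.08],[0,-0.003,0],-1],
    [[0,0,0.08],[0,0,0],-1],
  ],
)

```text
time_s: 12.98
position: [0.6404, 0.2315, 0.0653]
tool_rot: [[-0.877, -0.48, 0.006], [-0.48, 0.877, -0.004], [-0.003, -0.006, -1.0]]
ft_force: [-0.1, 0.1, -0.9]
grip_width: 0.014
```

move_arm(
  motion=[
    [[0,0,0.08],[0,0,0],-1],
    [[0,0,0],[0,0,0],-1],
  ],
)

```text
time_s: 13.15
position: [0.6407, 0.2315, 0.0642]
tool_rot: [[-0.877, -0.48, 0.007], [-0.48, 0.877, -0.004], [-0.005, -0.007, -1.0]]
ft_force: [-0.2, 0.2, -1.7]
grip_width: 0.0137
```

move_arm(
  motion=[
    [[0,0,0.08],[0,0,0],-1],
    [[0,0,0.08],[0,0,0],-1],
  ],
)

```text
time_s: 13.32
position: [0.641, 0.2318, 0.063]
tool_rot: [[-0.877, -0.481, 0.009], [-0.481, 0.877, -0.003], [-0.007, -0.007, -1.0]]
ft_force: [-7.4, -0.3, 13.6]
grip_width: 0.0138
```

move_arm(
  motion=[
    [[0,0,0.08],[0,0,0],-1],
    [[0,0,0.08],[0,0,0],-1],
  ],
)

```text
time_s: 13.48
position: [0.641, 0.232, 0.063]
tool_rot: [[-0.877, -0.481, 0.012], [-0.481, 0.877, -0.003], [-0.009, -0.008, -1.0]]
ft_force: [-3.9, -1.3, 6.8]
grip_width: 0.0139
```

move_arm(
  motion=[
    [[0.2,0,-0.03],[0,0,0],-1],
    [[0.25,0,-0.02],[0,0,0],-1],
    [[0.25,0,0],[0,0,0],-1],
    [[0.25,0,0],[0,0,0],-1],
    [[0.25,0,0],[0,0,0],-1],
  ],
)

```text
time_s: 13.9
position: [0.6187, 0.2198, 0.0641]
tool_rot: [[-0.877, -0.481, 0.013], [-0.481, 0.877, -0.003], [-0.01, -0.009, -1.0]]
ft_force: [0.6, -0.3, -1.2]
grip_width: 0.0139
```

```bash
python3 -c "
from plan import *
P=O-.007*X-.002*Y; P[2]=.063
plan(P,Rt(28.6)); print(tub(readout.observe()['position']))
"
```

```text
t 13.9 pos [0.619 0.22  0.064] q [   9.369   38.234   67.373   -0.281   73.686 -109.308] F [ 0.606 -0.308 -1.231] w 0.013867786441590885
d/0.02 [ 3.533 -0.01   0.021] rows>= 3.5331756976438076 | w deg [-0.488  0.578  0.154] w/120 [-0.004  0.005  0.001] rows>= 0.10777703841954768
[ 0.064 -0.002  0.064]
```

move_arm(
  motion=[
    [[0.25,0,0.04],[-0.002,0,0],-1],
    [[0.25,0,0],[0,0,0],-1],
    [[0.25,0,0],[0,0,0],-1],
    [[0.25,0,0],[0,0,0],-1],
    [[0.25,0,0],[0,0,0],-1],
  ],
)

```text
time_s: 14.32
position: [0.5945, 0.2062, 0.0631]
tool_rot: [[-0.877, -0.481, 0.011], [-0.481, 0.877, 0.002], [-0.011, -0.004, -1.0]]
ft_force: [0.4, 0.5, -1.5]
grip_width: 0.014
```

```bash
python3 -c "
from plan import *
s=cam('scene');t=cam('top')
P=O-.007*X-.002*Y; P[2]=.063
plan(P,Rt(28.6)); print(tub(readout.observe()['position']))
crop(s,220,260,370,400,5,'s9.png');crop(t,120,120,230,220,6,'t9.png')
"
```

```text
t 14.4167 pos [0.594 0.206 0.063] q [   8.37    35.797   72.57    -0.008   71.013 -110.356] F [ 0.454 -0.089 -1.598] w 0.01395274934750817
d/0.02 [ 2.13  -0.004 -0.013] rows>= 2.1303284470557804 | w deg [-0.222  0.579  0.129] w/120 [-0.002  0.005  0.001] rows>= 0.08841099890321172
[ 0.036 -0.002  0.063]
```

View pics/t9.png

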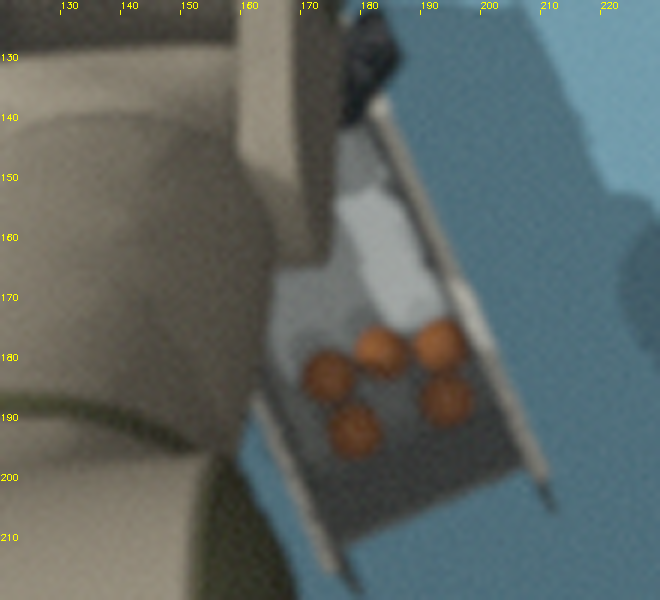

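move_arm(
  motion=[
    [[0.25,0,0],[0,0,0],-1],
    [[0.25,0,0],[0,0,0],-1],
    [[0.25,0,0],[0,0,0],-1],
    [[0.25,0,0],[0,0,0],-1],
    [[0.25,0,0],[0,0,0],-1],
  ],
)

```text
time_s: 14.83
position: [0.5715, 0.1936, 0.0631]
tool_rot: [[-0.877, -0.481, 0.013], [-0.481, 0.877, 0.002], [-0.012, -0.004, -1.0]]
ft_force: [0.2, 0.6, -0.8]
grip_width: 0.014
```

```bash
python3 -c "
from plan import *
s=cam('scene');t=cam('top')
P=O-.007*X-.002*Y; P[2]=.063
plan(P,Rt(28.6)); print(tub(readout.observe()['position']))
crop(s,220,260,370,400,5,'s10.png');crop(t,120,120,230,220,6,'t10.png')
"
```

```text
t 14.9333 pos [0.571 0.193 0.063] q [   7.469   33.48    77.289    0.009   68.546 -111.271] F [ 1.011 -0.705 -1.537] w 0.013854094470419262
d/0.02 [ 0.809 -0.002 -0.004] rows>= 0.8092650598711347 | w deg [-0.24   0.641  0.137] w/120 [-0.002  0.005  0.001] rows>= 0.09746030379405976
[ 0.009 -0.002  0.063]
```

View pics/t10.png

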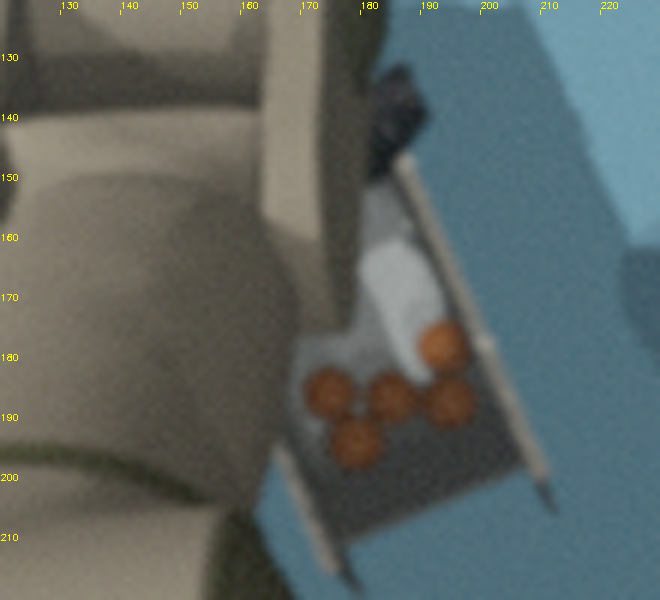

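move_arm(
  motion=[
    [[0.22,0,0],[0,0,0],-1],
    [[0.2,0,0],[0,0,0],-1],
    [[0.2,0,0],[0,0,0],-1],
    [[0.15,0,0],[0,0,0],-1],
  ],
)

```text
time_s: 15.27
position: [0.5571, 0.1856, 0.0631]
tool_rot: [[-0.877, -0.481, 0.013], [-0.481, 0.877, 0.002], [-0.013, -0.005, -1.0]]
ft_force: [0.3, 1.0, -1.1]
grip_width: 0.0135
```

```bash
python3 -c "
from plan import *
s=cam('scene');t=cam('top')
P=O-.007*X-.002*Y; P[2]=.063
plan(P,Rt(28.6)); print(tub(readout.observe()['position']))
crop(s,220,260,370,400,5,'s11.png');crop(t,120,120,230,220,6,'t11.png')
"
```

```text
t 15.3667 pos [0.557 0.186 0.063] q [   6.871   32.093   80.089    0.021   67.106 -111.873] F [-1.247 -0.223  0.699] w 0.013600088938183257
d/0.02 [-0.003  0.001  0.001] rows>= 0.003397462487521301 | w deg [-0.247  0.668  0.136] w/120 [-0.002  0.006  0.001] rows>= 0.10129042302015988
[-0.007 -0.002  0.063]
```

View pics/t11.png

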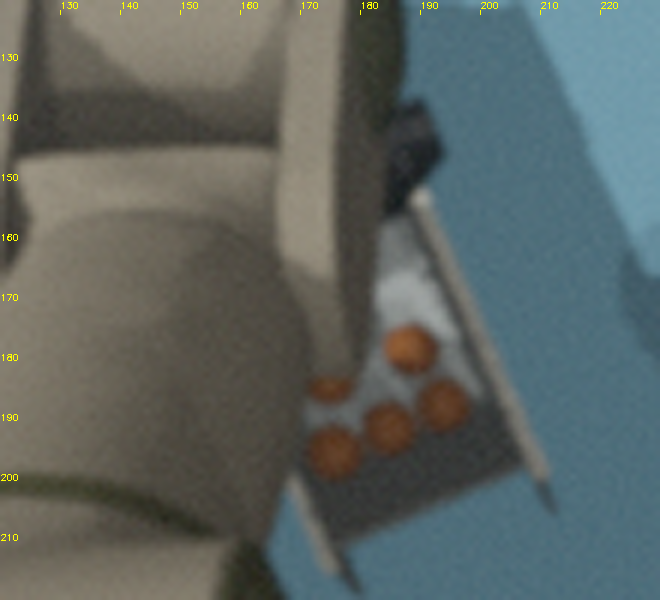

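View pics/s11.png

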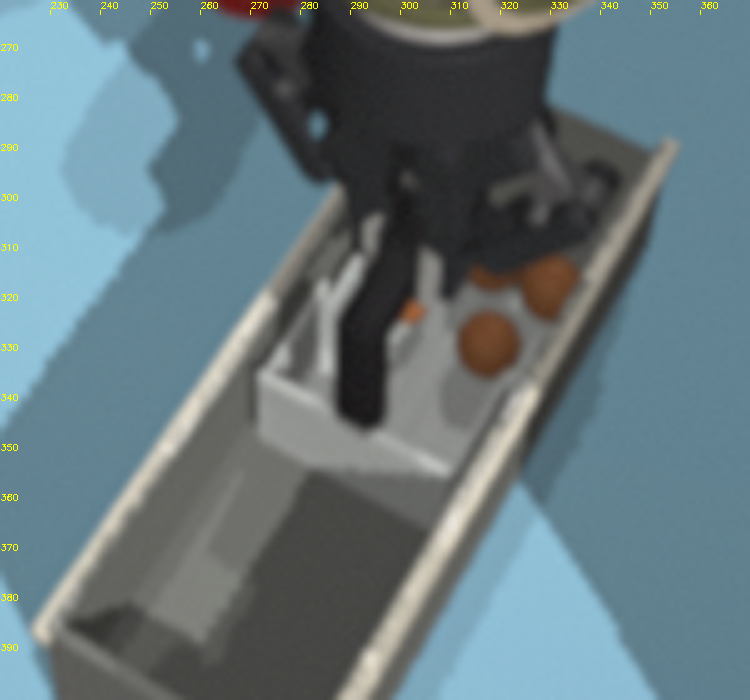

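move_arm(
  motion=[
    [[0.12,0,0],[0,0,0],-1],
    [[0.12,0,0],[0,0,0],-1],
  ],
)

```text
time_s: 15.53
position: [0.5529, 0.1833, 0.0632]
tool_rot: [[-0.877, -0.481, 0.014], [-0.481, 0.877, 0.002], [-0.013, -0.004, -1.0]]
ft_force: [3.7, 3.1, 4.3]
grip_width: 0.0147
```

```bash
python3 -c "
from plan import *
t=cam('top')
o=readout.observe();print(tub(o['position']),o['ft_force'])
crop(t,120,120,230,220,6,'t12.png')
for p in((175.5,196),(184.5,192),(194,188)): print(tub(plane(t,*p,.031)))
"
```

```text
[-0.012 -0.002  0.063] [ 2.188  0.344 -1.219]
[-0.07   0.03   0.031]
[-0.07   0.005  0.031]
[-0.07  -0.022  0.031]
```

View pics/t12.png

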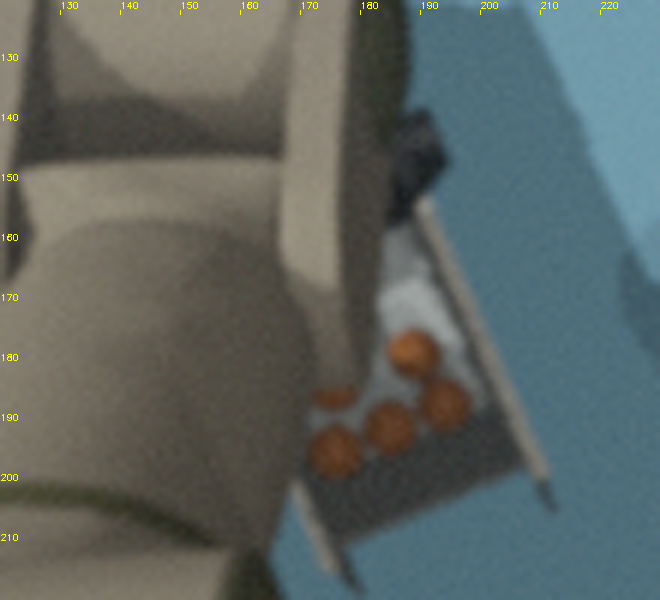

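```bash
cat >> plan.py <<'E'
def tgt(th,xl=None,zl=None,y=-.002,hyp=.5):
    s,c=np.sin(np.radians(th)),np.cos(np.radians(th))
    if zl is None: zl=.0155+.1*s+.001*(th>1)
    if xl is None: xl=-.0715-(zl-.0155)/np.tan(np.radians(50))
    tA=np.array([xl+.06*c+.0476*s, zl-.06*s+.0476*c]); tB=np.array([xl+.06*c+.0814*s, zl-.0338-.06*s+.0814*c])
    t=tA*(1-hyp)+tB*hyp
    P=O+t[0]*X+y*Y; P[2]=t[1]
    return P,Rt(28.6,th),(xl,zl)
E
python3 -c "
from plan import *
for th in(0,6,12,18,24): P,R,l=tgt(th); print(th,tub(P),l)
P,R,l=tgt(6); plan(P,R); rows(P,R,4)"
```

```text
0 [-0.012 -0.002  0.063] (np.float64(-0.0715), np.float64(0.0155))
6 [-0.015 -0.002  0.068] (np.float64(-0.08111007912871886), np.float64(0.026952846326765346))
12 [-0.018 -0.002  0.071] (np.float64(-0.08978496193943993), np.float64(0.03729116908177593))
18 [-0.021 -0.002  0.073] (np.float64(-0.09826870423193027), np.float64(0.04740169943749474))
24 [-0.025 -0.002  0.075] (np.float64(-0.10646835635029617), np.float64(0.05717366430758002))
t 15.5833 pos [0.553 0.183 0.063] q [   6.679   31.649   80.919    0.051   66.622 -112.064] F [ 2.188  0.344 -1.219] w 0.014163804625170702
d/0.02 [ 0.151  0.005 -0.233] rows>= 0.23327108864126883 | w deg [-0.266  6.768  0.11 ] w/120 [-0.002  0.056  0.001] rows>= 0.9461516743253715
0 [ 0.04  0.   -0.06] [-0.001  0.014  0.   ]
1 [ 0.04  0.   -0.06] [-0.001  0.014  0.   ]
2 [ 0.04  0.   -0.06] [-0.001  0.014  0.   ]
3 [ 0.04  0.   -0.05] [-0.001  0.014  0.   ]
```

move_arm(
  motion=[
    [[0.02,0,-0.08],[-0.001,0.014,0],-1],
    [[0.04,0,-0.06],[-0.001,0.014,0],-1],
    [[0.04,0,-0.06],[0,0.014,0],-1],
    [[0.04,0,-0.05],[0,0.014,0],-1],
    [[0,0,0],[0,0,0],-1],
  ],
)

```text
time_s: 16.0
position: [0.549, 0.1813, 0.0678]
tool_rot: [[-0.872, -0.48, -0.098], [-0.477, 0.877, -0.053], [0.112, 0.0, -0.994]]
ft_force: [-0.6, -0.1, -0.5]
grip_width: 0.0139
```

```bash
python3 -c "
from plan import *
t=cam('top')
o=readout.observe();print(tub(o['position']),o['ft_force'])
P,R,l=tgt(12); plan(P,R)
crop(t,120,120,230,220,6,'t13.png')
"
```

```text
[-0.016 -0.002  0.068] [ 0.294 -0.069 -1.092]
t 16.05 pos [0.549 0.181 0.068] q [   7.708   34.227   75.211   -2.306   76.507 -110.323] F [ 0.294 -0.069 -1.092] w 0.013811302949022808
d/0.02 [ 0.099  0.001 -0.15 ] rows>= 0.14993073351605518 | w deg [0.012 5.657 0.087] w/120 [0.    0.047 0.001] rows>= 0.7902130600736892
```

View pics/t13.png

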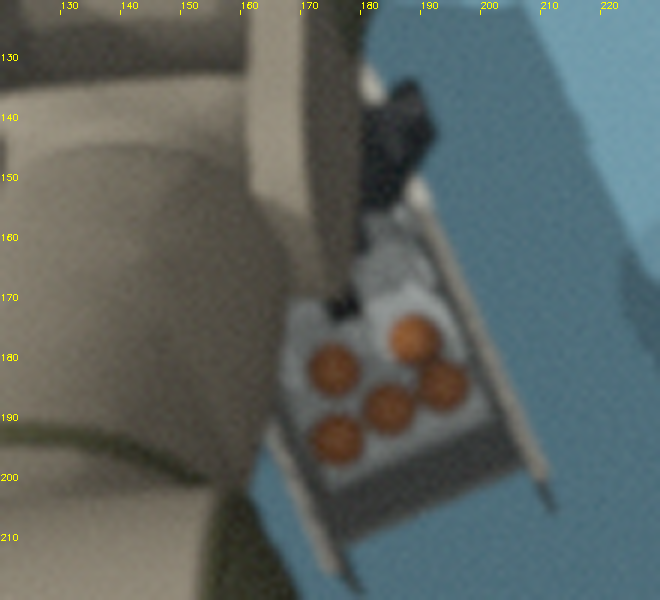

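move_arm(
  motion=[
    [[0.02,0,-0.1],[0,0.016,0],-1],
    [[0.02,0,-0.1],[0,0.016,0],-1],
    [[0.02,0,-0.1],[0,0.016,0],-1],
    [[0,0,-0.1],[0,0.016,0],-1],
    [[0,0,-0.1],[0,0.016,0],-1],
    [[0,0,-0.1],[0,0.016,0],-1],
    [[0,0,-0.1],[0,0.016,0],-1],
    [[0,0,0],[0,0,0],-1],
  ],
)

```text
time_s: 16.72
position: [0.5478, 0.1813, 0.0801]
tool_rot: [[-0.823, -0.48, -0.305], [-0.451, 0.877, -0.164], [0.346, 0.003, -0.938]]
ft_force: [0.4, 0.3, -2.4]
grip_width: 0.0137
```

```bash
python3 -c "
from plan import *
t=cam('top');s=cam('scene')
o=readout.observe();print(tub(o['position']),o['ft_force'])
P,R,l=tgt(20); plan(P,R)
crop(t,120,120,230,220,6,'t14.png');crop(s,220,240,370,380,5,'s14.png')
"
```

```text
[-0.017 -0.001  0.08 ] [-0.344 -0.233 -1.112]
t 16.8167 pos [0.547 0.181 0.08 ] q [   9.785   40.557   62.879   -6.282   95.75  -108.484] F [-0.344 -0.233 -1.112] w 0.013889166881462644
d/0.02 [ 0.133 -0.03   0.387] rows>= 0.38658880868960704 | w deg [ 0.143 -0.174  0.122] w/120 [ 0.001 -0.001  0.001] rows>= 0.03575296186104154
```

View pics/t14.png

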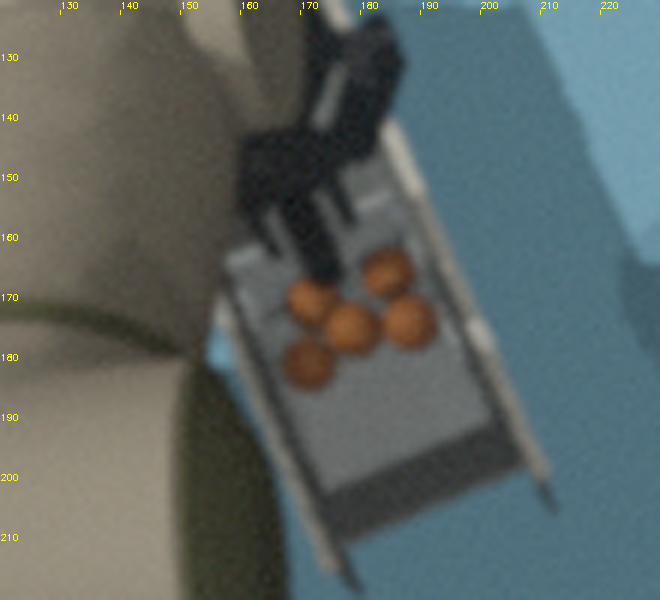

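View pics/s14.png

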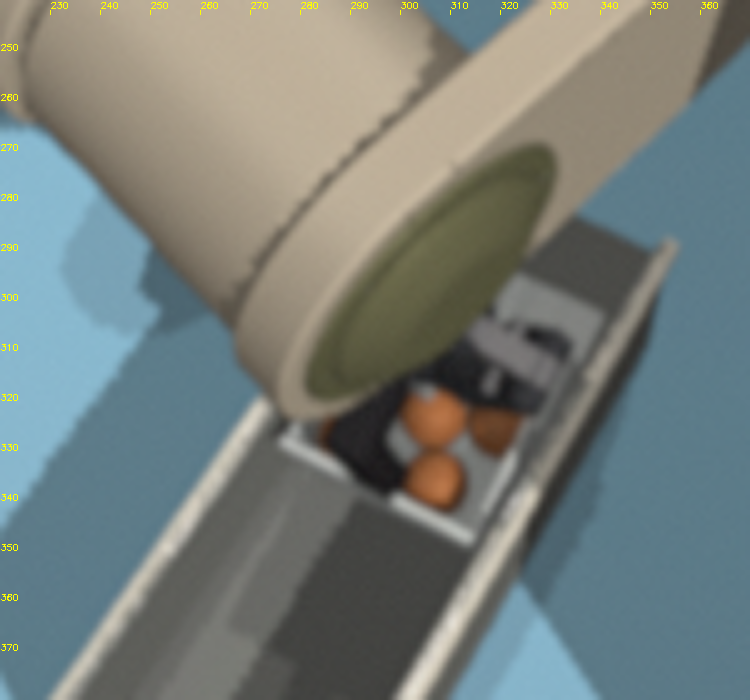

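move_arm(
  motion=[
    [[0.1,0,-0.3],[0,0,0],-1],
    [[0.2,0,-0.55],[0,0,0],-1],
    [[0.3,0,-0.8],[0,0,0],-1],
    [[0.34,0,-0.94],[0,0,0],-1],
    [[0.34,0,-0.94],[0,0,0],-1],
    [[0.34,0,-0.94],[0,0,0],-1],
    [[0.34,0,-0.94],[0,0,0],-1],
    [[0.34,0,-0.94],[0,0,0],-1],
    [[0.2,0,-0.5],[0,0,0],-1],
    [[0,0,0],[0,0,0],-1],
  ],
)

```text
time_s: 17.65
position: [0.5445, 0.1793, 0.2425]
tool_rot: [[-0.827, -0.479, -0.294], [-0.452, 0.878, -0.158], [0.334, 0.002, -0.943]]
ft_force: [-0.3, -0.1, -1.9]
grip_width: 0.014
```

```bash
python3 -c "
from plan import *
t=cam('top');s=cam('scene')
o=readout.observe();print(tub(o['position']),o['position'],o['q'],o['tool_rot'],o['ft_force'])
crop(t,90,70,240,220,5,'t15.png');crop(s,160,140,360,330,4,'s15.png')
"
```

```text
[-0.021 -0.001  0.24 ] [0.544 0.179 0.24 ] [   9.596   33.891   48.997   -6.813  115.694 -111.021] [[-0.826 -0.479 -0.297]
 [-0.452  0.878 -0.159]
 [ 0.337  0.003 -0.942]] [-1.011  0.642 -2.666]
```

View pics/t15.png

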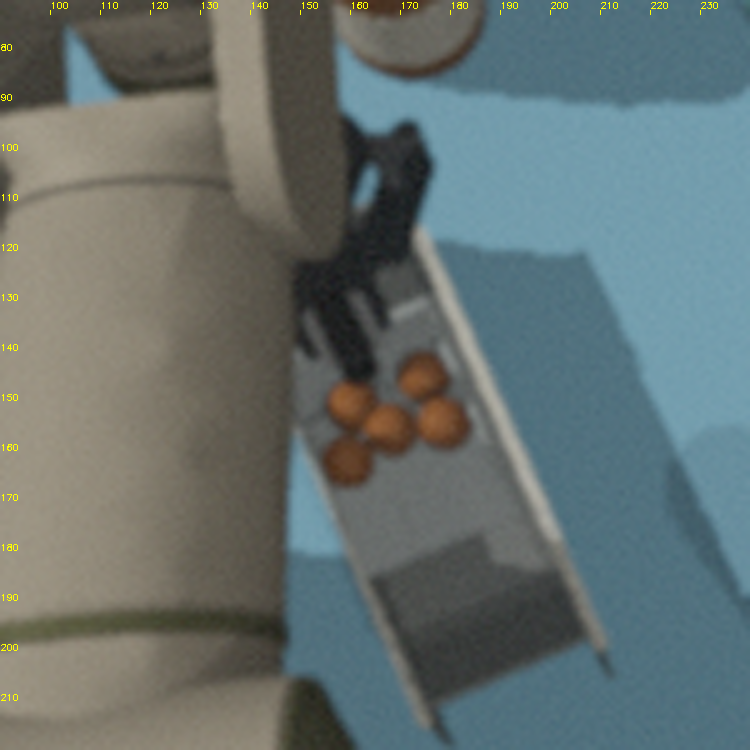

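View pics/s15.png

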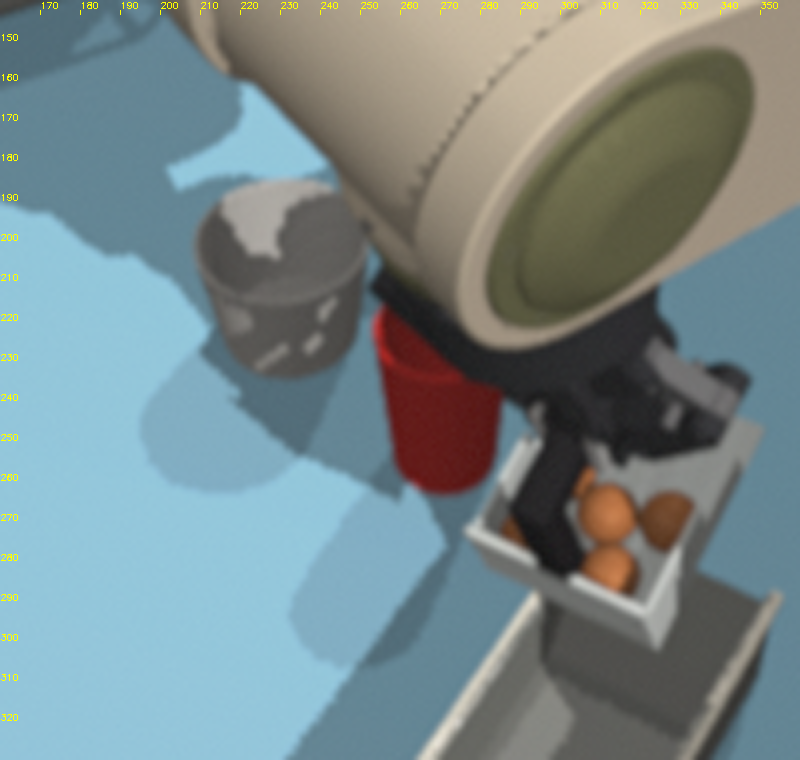

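```bash
python3 -c "
from plan import *
t=cam('top');s=cam('scene')
o=readout.observe();p=o['position'];R=o['tool_rot']
for nm,off,dz in(('A',-.0524,0),('B',-.0186,.0338)):
  for f,v in dict(lipL=(.06,.038,.1),lipR=(.06,-.038,.1),heelL=(-.04,.038,.1),topL=(-.04,.038,.054),topR=(-.04,-.038,.054)).items():
    P=p+[0,0,dz]+R@(np.array(v)+[0,0,off]); print(nm,f,tub(P),proj(s,P),proj(t,P))
"
```

```text
A lipL [-0.094  0.037  0.214] [349.937 249.045] [163.135 186.541]
A lipR [-0.094 -0.039  0.214] [308.843 231.024] [194.388 173.175]
A heelL [-0.     0.037  0.18 ] [322.195 303.364] [150.896 155.173]
A topL [0.015 0.037 0.223] [319.216 295.267] [144.375 143.048]
A topR [ 0.016 -0.039  0.223] [275.038 273.479] [175.397 130.099]
B lipL [-0.106  0.037  0.216] [353.103 243.6  ] [164.819 190.845]
B lipR [-0.106 -0.039  0.216] [312.185 225.904] [196.174 177.403]
B heelL [-0.012  0.037  0.182] [325.718 297.253] [152.466 159.187]
B topL [0.004 0.037 0.225] [322.977 288.852] [145.973 147.147]
B topR [ 0.004 -0.039  0.225] [278.993 267.492] [177.095 134.126]
```

```bash
cat > fk.py <<'E'
import numpy as np
from scipy.optimize import least_squares
D=[([51.148,21.84,74.385,0,83.858],[.2453,.4919,.1939]),([13.933,4.613,98.042,.05,77.234],[.3244,.2018,.1938]),
([-37.187,23.81,71.129,.262,84.809],[.517,-.243,.1944]),([-40.622,33.392,61.262,.295,85.074],[.562,-.3252,.1531]),
([-40.6,36.324,68.629,.303,74.387],[.559,-.322,.079]),([-40.587,38.36,70.714,.307,70.309],[.559,-.322,.045]),
([-40.778,30.491,56.912,.285,92.16],[.555,-.321,.212]),([10.699,35.534,48.844,-.017,96.353],[.634,.239,.205]),
([6.871,32.093,80.089,.021,67.106],[.557,.1856,.0631]),([9.785,40.557,62.879,-6.282,95.75],[.547,.181,.080]),([9.596,33.891,48.997,-6.813,115.694],[.544,.179,.240]),([7.708,34.227,75.211,-2.306,76.507],[.549,.181,.068])]
# chain: Rz(q1) * T(0,d,H) Ry(q2) T(0,0,L2) Ry(q3) T(0,0,L3) Rz(q4) Ry(q5) T(0,0,Lw)
def Ry(a): c,s=np.cos(a),np.sin(a); return np.array([[c,0,s],[0,1,0],[-s,0,c]])
def Rz(a): c,s=np.cos(a),np.sin(a); return np.array([[c,-s,0],[s,c,0],[0,0,1]])
def fk(p,q):
    H,L2,L3,Lw,d,a,sg=p; q=np.radians(q)
    R=Rz(q[0]); P=R@[0,d,H]; R=R@Ry(q[1]); P=P+R@[0,0,L2]; R=R@Ry(q[2]); P=P+R@[a,0,L3]
    R=R@Rz(sg*q[3])@Ry(q[4]); return P+R@[0,0,Lw],R
best=None
for sg in(1,-1):
    r=least_squares(lambda p:np.concatenate([fk(list(p)+[sg],q)[0]-x for q,x in D]),[.3,.35,.35,.2,.118,0])
    if best is None or r.cost<best[0]: best=(r.cost,list(r.x)+[sg],r)
if __name__=="__main__":
    print(best[1]); print(np.abs(best[2].fun).reshape(-1,3).max(0))
E
python3 fk.py
```

```text
[np.float64(0.13080039227013662), np.float64(0.5369312637615575), np.float64(0.35084937269622407), np.float64(0.294876064732337), np.float64(0.11753517931978398), np.float64(0.10289229149517767), 1]
[0.00033278 0.0003343  0.00039397]
```

```bash
cat > ik.py <<'E'
from fk import *
import sys
from scipy.spatial.transform import Rotation as Ro
pp=best[1]; LO=np.array([-178.18,-50.72,12.68,-81.47,9.98,-165.26]);HI=np.array([178.18,133.34,142.11,261.47,163.14,165.26])
def full(q): P,R=fk(pp,q[:5]); return P,R@Rz(np.radians(q[5]+90))
def ik(P,R,q0):
    f=lambda q:np.r_[(full(q)[0]-P)*10,Ro.from_matrix(full(q)[1].T@R).as_rotvec()]
    r=least_squares(f,np.clip(q0,LO+.5,HI-.5),bounds=(LO,HI),x_scale=50); return r.x,np.abs(r.fun).max()
def Rt(yaw_x,tilt=0):
    a=np.radians(yaw_x); x=np.array([np.cos(a),np.sin(a),0]); z=np.array([0,0,1.]); y=np.cross(z,x)
    return np.c_[-x,y,-z]@Ro.from_rotvec([0,np.radians(tilt),0]).as_matrix()
if __name__=="__main__":
    np.set_printoptions(precision=1,suppress=True)
    lipz=.10; C=np.array([.526,-.153,0])
    for yaw in(-60,-45,-30,-15,0,15,30):
        R=Rt(yaw); out=[]
        q=np.array([9.6,33.9,49,-6.8,115.7,-111.])
        for th in range(20,-56,-5):
            R=Rt(yaw,th); a=np.radians(yaw); xs=np.array([np.cos(a),np.sin(a),0])
            lip=C+[0,0,lipz]+xs*.0
            q,e=ik(lip-R@np.array([.06,0.002,.0476]),R,q)
            if th in(20,0,-20,-35,-45,-55): print(yaw,th,q,round(e,4))
E
python3 ik.py
```

```text
-60 20 [-36.4  39.   58.4   8.  101.  -66.1] 0.0
-60 0 [-31.8  28.   72.1  -0.   80.  -61.8] 0.0
-60 -20 [-25.1  19.6  86.1 -13.3  58.4 -49.7] 0.0
-60 -35 [-18.5  16.5  96.3 -32.9  44.5 -29.3] 0.0
-60 -45 [-13.5  16.5 102.7 -53.5  39.6  -7.2] 0.0
-60 -55 [ -8.5  18.6 108.7 -77.   41.2  18.7] 0.0
-45 20 [-32.8  41.2  53.8   4.3 104.5 -77.4] 0.0
-45 0 [-30.4  28.9  70.5  -0.   80.6 -75.4] 0.0
-45 -20 [-26.8  18.7  87.6  -7.5  54.9 -68.5] 0.0
-45 -35 [-22.9  13.8 100.2 -22.1  34.9 -53.2] 0.0
-45 -45 [-19.8  12.7 108.5 -47.8  24.  -26.4] 0.0
-45 -55 [-16.5  13.4 114.3 -81.5  23.1   9.1] 0.0443
-30 20 [-29.1  42.6  50.9   0.3 106.4 -89.1] 0.0
-30 0 [-28.9  29.4  69.5  -0.   81.1 -88.9] 0.0
-30 -20 [-28.7  18.1  88.4  -0.6  53.4 -88.4] 0.0
-30 -35 [-28.4  12.2 102.7  -1.9  30.2 -87.1] 0.0
-30 -45 [-28.1  10.2 112.2  -6.   12.7 -82.8] 0.0
-30 -55 [-23.3  10.8 117.1 -81.5  10.   -4.2] 0.0809
-15 20 [ -25.5   43.1   50.    -3.7  106.6 -100.9] 0.0
-15 0 [ -27.4   29.6   69.2   -0.    81.2 -102.4] 0.0
-15 -20 [ -30.6   18.    88.6    6.5   54.2 -108.5] 0.0
-15 -35 [ -34.    11.7  103.4   20.   
[... 428 characters left out ...]
4   51.3   32.8 -165.3] 0.197
15 20 [ -18.6   41.1   54.1  -11.1  101.4 -124.3] 0.0
15 0 [ -24.7   28.9   70.4   -0.    80.7 -129.7] 0.0
15 -20 [ -33.7   19.1   87.    17.    61.5 -145.2] 0.0
15 -35 [ -42.    14.5   98.8   36.2   52.4 -165.3] 0.016
15 -45 [ -43.7   12.5  102.1   39.7   49.9 -165.3] 0.1474
15 -55 [ -45.5   10.8  105.3   43.    47.8 -165.3] 0.2842
30 20 [ -15.7   38.8   58.8  -14.3   96.5 -135.5] 0.0
30 0 [ -23.6   28.1   71.9   -0.    80.  -143.6] 0.0
30 -20 [ -34.7   20.1   85.3   19.6   67.  -161.2] 0.0
30 -35 [ -40.2   17.    91.4   28.8   63.3 -165.3] 0.1253
30 -45 [ -43.1   15.6   94.3   32.9   62.2 -165.3] 0.2406
30 -55 [ -46.1   14.6   96.9   36.9   61.8 -165.3] 0.3587
```

```bash
cat >> plan.py <<'E'
C=np.array([.526,-.153,0])
def pour(yaw,th,lz,back=0.):
    R=Rt(yaw,th); a=np.radians(yaw); xs=np.array([np.cos(a),np.sin(a),0])
    return C+xs*back+[0,0,lz]-R@np.array([.06,.002,.0476]),R
E
python3 -c "
from plan import *
P,R=pour(-60,20,.2,.02); print(P); plan(P,R); rows(P,R,27)"
```

```text
[ 0.571 -0.234  0.224]
t 17.85 pos [0.544 0.179 0.238] q [   9.599   34.022   49.11    -6.815  115.68  -111.017] F [-0.8   -0.378 -2.801] w 0.013800392124032964
d/0.02 [  7.995 -18.791   3.549] rows>= 18.791447404903852 | w deg [-30.048  -0.126  83.383] w/120 [-0.25  -0.001  0.695] rows>= 12.378779333873252
0 [ 0.3  -0.7   0.13] [-0.009 -0.     0.026]
1 [ 0.26 -0.71  0.12] [-0.009 -0.     0.026]
2 [ 0.22 -0.73  0.1 ] [-0.009 -0.     0.026]
3 [ 0.18 -0.74  0.09] [-0.009 -0.     0.026]
4 [ 0.14 -0.75  0.07] [-0.009 -0.     0.026]
5 [ 0.1  -0.76  0.06] [-0.009 -0.     0.026]
6 [ 0.06 -0.76  0.05] [-0.009 -0.     0.026]
7 [ 0.02 -0.77  0.03] [-0.009 -0.     0.026]
8 [-0.02 -0.77  0.02] [-0.009 -0.     0.026]
9 [-0.07 -0.76  0.  ] [-0.009 -0.     0.026]
10 [-0.11 -0.76 -0.01] [-0.009 -0.     0.026]
11 [-0.15 -0.75 -0.03] [-0.009 -0.     0.026]
12 [-0.19 -0.74 -0.04] [-0.009 -0.     0.026]
13 [-0.23 -0.73 -0.06] [-0.009 -0.     0.026]
14 [-0.27 -0.72 -0.07] [-0.009 -0.     0.026]
15 [-0.31 -0.7  -0.09] [-0.009 -0.     0.026]
16 [-0.34 -0.68 -0.1 ] [-0.009 -0.     0.026]
17 [-0.38 -0.66 -0.11] [-0.009 -0.     0.026]
18 [-0.41 -0.63 -0.12] [-0.009 -0.     0.026]
19 [-0.45 -0.61 -0.14] [-0.009 -0.     0.026]
20 [-0.48 -0.58 -0.15] [-0.009 -0.     0.026]
21 [-0.51 -0.55 -0.16] [-0.009 -0.     0.026]
22 [-0.54 -0.52 -0.17] [-0.009 -0.     0.026]
23 [-0.57 -0.49 -0.18] [-0.009 -0.     0.026]
24 [-0.59 -0.45 -0.19] [-0.009 -0.     0.026]
25 [-0.61 -0.42 -0.2 ] [-0.009 -0.     0.026]
26 [-0.64 -0.38 -0.2 ] [-0.009 -0.     0.026]
```

move_arm(
  motion=[
    [[0.1,-0.3,0.05],[-0.004,0,0.012],-1],
    [[0.2,-0.5,0.06],[-0.009,0,0.026],-1],
    [[0.22,-0.7,0.08],[-0.009,0,0.026],-1],
    [[0.18,-0.74,0.08],[-0.009,0,0.026],-1],
    [[0.14,-0.75,0.06],[-0.009,0,0.026],-1],
    [[0.1,-0.76,0.05],[-0.009,0,0.026],-1],
    [[0.06,-0.76,0.04],[-0.009,0,0.026],-1],
    [[0.02,-0.77,0.02],[-0.009,0,0.026],-1],
    [[-0.02,-0.77,0.01],[-0.009,0,0.026],-1],
    [[-0.07,-0.76,0],[-0.009,0,0.026],-1],
  ],
)

```text
time_s: 18.68
position: [0.5525, 0.0337, 0.2258]
tool_rot: [[-0.93, 0.078, -0.359], [0.075, 0.997, 0.022], [0.359, -0.006, -0.933]]
ft_force: [-0.4, -0.1, -2.1]
grip_width: 0.0141
```

```bash
python3 -c "
from plan import *
P,R=pour(-60,20,.2,.02); plan(P,R); rows(P,R,17)"
```

```text
t 18.6833 pos [0.553 0.034 0.226] q [ -7.906  32.864  53.54   -1.729 114.58  -93.793] F [-0.44  -0.124 -2.061] w 0.01413177578821978
d/0.02 [ -1.875 -13.288  -0.546] rows>= 13.287734801167607 | w deg [-19.783  -0.788  51.885] w/120 [-0.165 -0.007  0.432] rows>= 7.756118784029142
0 [-0.11 -0.78 -0.03] [-0.01  -0.     0.025]
1 [-0.15 -0.77 -0.05] [-0.01  -0.     0.025]
2 [-0.19 -0.76 -0.06] [-0.01  -0.     0.025]
3 [-0.23 -0.75 -0.08] [-0.01  -0.     0.025]
4 [-0.27 -0.74 -0.09] [-0.01  -0.     0.025]
5 [-0.31 -0.72 -0.11] [-0.01  -0.     0.025]
6 [-0.35 -0.7  -0.12] [-0.01  -0.     0.025]
7 [-0.39 -0.68 -0.14] [-0.01  -0.     0.025]
8 [-0.42 -0.65 -0.15] [-0.01  -0.     0.025]
9 [-0.46 -0.62 -0.16] [-0.01  -0.     0.025]
10 [-0.49 -0.6  -0.17] [-0.01  -0.     0.025]
11 [-0.52 -0.57 -0.18] [-0.01  -0.     0.025]
12 [-0.55 -0.53 -0.2 ] [-0.01  -0.     0.025]
13 [-0.58 -0.5  -0.21] [-0.01  -0.     0.025]
14 [-0.6  -0.46 -0.21] [-0.01  -0.     0.025]
15 [-0.63 -0.43 -0.22] [-0.01  -0.     0.025]
16 [-0.65 -0.39 -0.23] [-0.01  -0.     0.025]
```

move_arm(
  motion=[
    [[-0.11,-0.78,-0.05],[-0.01,0,0.025],-1],
    [[-0.15,-0.77,-0.06],[-0.01,0,0.025],-1],
    [[-0.19,-0.76,-0.08],[-0.01,0,0.025],-1],
    [[-0.23,-0.75,-0.1],[-0.01,0,0.025],-1],
    [[-0.27,-0.74,-0.11],[-0.01,0,0.025],-1],
    [[-0.31,-0.72,-0.12],[-0.01,0,0.025],-1],
    [[-0.35,-0.7,-0.14],[-0.01,0,0.025],-1],
    [[-0.39,-0.68,-0.15],[-0.01,0,0.025],-1],
    [[-0.42,-0.65,-0.17],[-0.01,0,0.025],-1],
    [[-0.46,-0.62,-0.18],[-0.01,0,0.025],-1],
    [[-0.45,-0.5,-0.17],[-0.01,0,0.025],-1],
    [[-0.4,-0.4,-0.15],[-0.01,0,0.025],-1],
  ],
)

```text
time_s: 19.68
position: [0.5583, -0.166, 0.2141]
tool_rot: [[-0.633, 0.726, -0.267], [0.675, 0.687, 0.268], [0.378, -0.011, -0.926]]
ft_force: [-0.4, 0.8, -2.1]
grip_width: 0.0141
```

```bash
python3 -c "
from plan import *
P,R=pour(-60,20,.2,.02); plan(P,R); rows(P,R,5)"
```

```text
t 19.6833 pos [ 0.558 -0.166  0.214] q [-30.945  35.917  50.127   5.872 115.447 -72.731] F [-0.387  0.828 -2.084] w 0.014092123398618019
d/0.02 [-2.5   -1.903 -1.546] rows>= 2.500227928783867 | w deg [-5.4   -2.129 12.306] w/120 [-0.045 -0.018  0.103] rows>= 1.9002739156953052
0 [-0.5  -0.38 -0.31] [-0.009 -0.004  0.021]
1 [-0.52 -0.35 -0.31] [-0.009 -0.004  0.021]
2 [-0.53 -0.32 -0.31] [-0.009 -0.004  0.021]
3 [-0.55 -0.3  -0.32] [-0.009 -0.004  0.021]
4 [-0.57 -0.27 -0.32] [-0.009 -0.004  0.021]
```

move_arm(
  motion=[
    [[-0.5,-0.38,-0.31],[-0.009,-0.004,0.021],-1],
    [[-0.52,-0.35,-0.31],[-0.009,-0.004,0.021],-1],
    [[-0.53,-0.32,-0.31],[-0.009,-0.004,0.021],-1],
    [[-0.5,-0.3,-0.32],[-0.009,-0.004,0.021],-1],
    [[-0.4,-0.2,-0.25],[-0.009,-0.004,0.021],-1],
    [[0,0,0],[0,0,0],-1],
    [[0,0,0],[0,0,0],-1],
  ],
)

```text
time_s: 20.27
position: [0.5646, -0.2392, 0.2164]
tool_rot: [[-0.436, 0.883, -0.172], [0.83, 0.469, 0.303], [0.348, -0.011, -0.937]]
ft_force: [0.6, -0.7, -2.1]
grip_width: 0.0141
```

```bash
python3 -c "
from plan import *
t=cam('top');s=cam('scene')
P,R=pour(-60,0,.16,.02); plan(P,R)
crop(t,230,100,420,250,4,'t20.png');crop(s,120,80,310,260,4,'s20.png')"
```

```text
t 20.3667 pos [ 0.565 -0.239  0.217] q [-37.728  37.548  46.087   8.506 115.053 -63.314] F [ 0.126  0.895 -2.248] w 0.01374734285801426
d/0.02 [0.491 0.338 0.658] rows>= 0.6581245137862994 | w deg [ -0.244 -20.385  -2.054] w/120 [-0.002 -0.17  -0.017] rows>= 2.8616852101822263
```

View pics/t20.png

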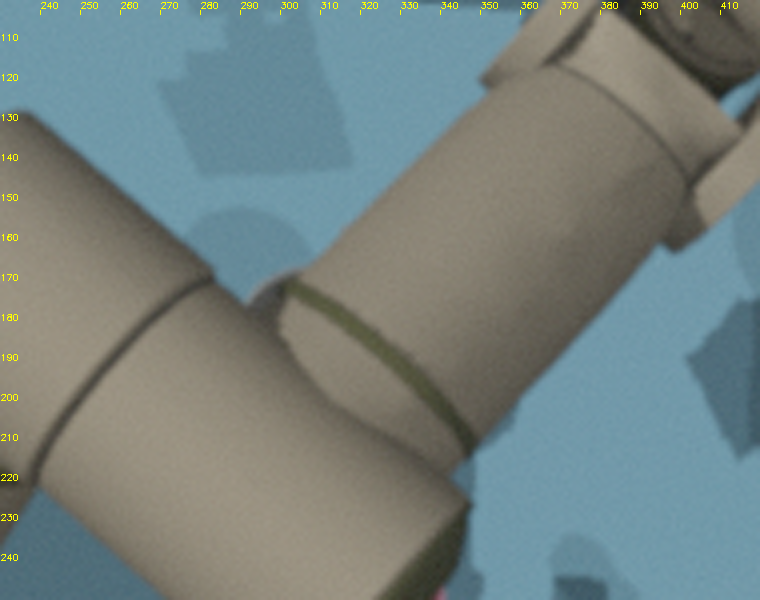

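View pics/s20.png

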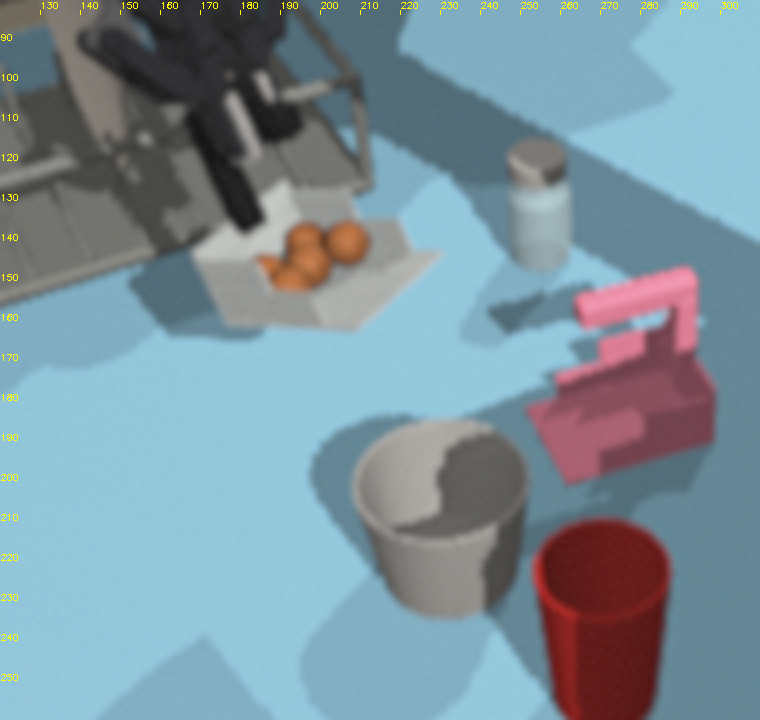

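```bash
python3 -c "
from plan import *
s=cam('scene');o=readout.observe();p=o['position'];R=o['tool_rot']
L=p+R@np.array([.06,.002,.0476]);print('pred lip',L)
a,b=plane(s,230,142.5,L[2]),plane(s,208,162,L[2]);print((a+b)/2,np.linalg.norm(a-b))
print(plane(s,230.7,201.5,.075),'cup again, circle:')
m=cv2.Canny(s['img'],60,120)
for th in(0,-15,-25,-35,-45): P,Rr=pour(-60,th,.105,0); print(th,P)
"
```

```text
pred lip [ 0.532 -0.173  0.193]
[ 0.53  -0.182  0.193] 0.07595306237099998
[ 0.53  -0.149  0.075] cup again, circle:
0 [ 0.554 -0.206  0.153]
-15 [ 0.547 -0.194  0.167]
-25 [ 0.541 -0.184  0.173]
-35 [ 0.535 -0.173  0.178]
-45 [ 0.529 -0.162  0.181]
```

```bash
python3 -c "
from plan import *
P,R=pour(-60,0,.1,.016); plan(P,R); rows(P,R,12)"
```

```text
t 20.4167 pos [ 0.565 -0.238  0.217] q [-37.693  37.529  46.068   8.512 115.059 -63.315] F [ 0.076 -0.005 -1.129] w 0.013747802991583066
d/0.02 [-0.379  0.346  3.551] rows>= 3.5511991867402095 | w deg [ -0.232 -20.357  -2.014] w/120 [-0.002 -0.17  -0.017] rows>= 2.8571847014202847
0 [-0.03  0.03  0.3 ] [-0.    -0.014 -0.001]
1 [-0.02  0.03  0.3 ] [-0.    -0.014 -0.001]
2 [-0.01  0.03  0.3 ] [-0.    -0.014 -0.001]
3 [-0.01  0.03  0.3 ] [-0.    -0.014 -0.001]
4 [0.   0.03 0.3 ] [-0.    -0.014 -0.001]
5 [0.01 0.03 0.3 ] [-0.    -0.014 -0.001]
6 [0.02 0.03 0.3 ] [-0.    -0.014 -0.001]
7 [0.03 0.03 0.3 ] [-0.    -0.014 -0.001]
8 [0.04 0.03 0.3 ] [-0.    -0.014 -0.001]
9 [0.05 0.03 0.29] [-0.    -0.014 -0.001]
10 [0.06 0.03 0.29] [-0.    -0.014 -0.001]
11 [0.06 0.03 0.29] [-0.    -0.014 -0.001]
```

move_arm(
  motion=[
    [[-0.03,0.03,0.3],[0,-0.012,-0.001],-1],
    [[-0.02,0.03,0.3],[0,-0.012,-0.001],-1],
    [[-0.01,0.03,0.3],[0,-0.012,-0.001],-1],
    [[-0.01,0.03,0.3],[0,-0.012,-0.001],-1],
    [[0,0.03,0.3],[0,-0.012,-0.001],-1],
    [[0.01,0.03,0.3],[0,-0.012,-0.001],-1],
    [[0.02,0.03,0.3],[0,-0.012,-0.001],-1],
    [[0.03,0.03,0.3],[0,-0.012,-0.001],-1],
    [[0.04,0.03,0.3],[0,-0.012,-0.001],-1],
    [[0.05,0.03,0.29],[0,-0.012,-0.001],-1],
    [[0.05,0.03,0.25],[0,-0.01,-0.001],-1],
    [[0,0,0],[0,0,0],-1],
  ],
)

```text
time_s: 21.42
position: [0.562, -0.208, 0.1503]
tool_rot: [[-0.508, 0.86, -0.045], [0.858, 0.51, 0.062], [0.076, -0.007, -0.997]]
ft_force: [0.1, 0.6, -1.5]
grip_width: 0.0138
```

```bash
python3 -c "
from plan import *
s=cam('scene')
P,R=pour(-60,-10,.095,.016); plan(P,R); rows(P,R,5)
o=readout.observe();p=o['position'];R=o['tool_rot']
print('pred lip',p+R@np.array([.06,.002,.0476]))
crop(s,140,110,300,260,5,'s21.png')"
```

```text
t 21.4667 pos [ 0.562 -0.208  0.151] q [-32.462  30.561  67.014   1.648  86.521 -63.28 ] F [ 0.59   0.68  -2.247] w 0.014044224861304204
d/0.02 [-0.027 -0.285 -0.074] rows>= 0.28536586261589936 | w deg [ -0.349 -14.393   0.693] w/120 [-0.003 -0.12   0.006] rows>= 2.0131395574913737
0 [-0.01 -0.06 -0.01] [-0.001 -0.024  0.001]
1 [-0.01 -0.06 -0.01] [-0.001 -0.024  0.001]
2 [-0.01 -0.06 -0.01] [-0.001 -0.024  0.001]
3 [-0.01 -0.06 -0.01] [-0.001 -0.024  0.001]
4 [-0.01 -0.06 -0.01] [-0.001 -0.024  0.001]
pred lip [ 0.531 -0.153  0.108]
```

View pics/s21.png

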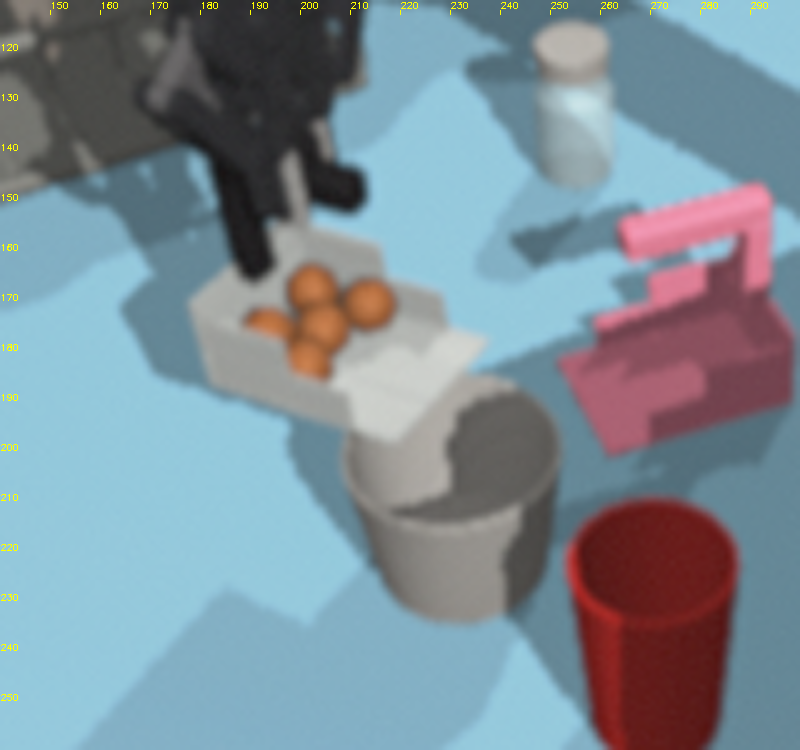

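```bash
python3 -c "
from plan import *
s=cam('scene')
o=readout.observe();p=o['position'];R=o['tool_rot']
L=p+R@np.array([.06,.002,.0476])
a,b=plane(s,237.5,177.5,L[2]),plane(s,219,198,L[2]);m=(a+b)/2;print(m,np.linalg.norm(a-b))
d=m-[.530,-.149,0]; nose=R[:,0];print('along nose',d[:2]@nose[:2],'lat',d[:2]@R[:2,1])
for k,th in((.022,-12),(.022,-20),(.022,-30),(.022,-42)):
  P,Rr=pour(-60,th,.095,k-.005);P=P-(0)*R[:,1]; print(th); plan(P,Rr)
"
```

```text
[ 0.527 -0.159  0.108] 0.07455823355536677
along nose -0.007289311906291599 lat -0.007444845067842048
-12
t 21.5167 pos [ 0.563 -0.209  0.151] q [-32.511  30.577  66.92    1.65   86.549 -63.274] F [-0.039 -1.349 -3.092] w 0.013834351070582444
d/0.02 [ 0.071 -0.279 -0.136] rows>= 0.2791721156186857 | w deg [ -0.317 -16.35    0.644] w/120 [-0.003 -0.136  0.005] rows>= 2.285726615029979
-20
t 21.5167 pos [ 0.563 -0.209  0.151] q [-32.511  30.577  66.92    1.65   86.549 -63.274] F [-0.039 -1.349 -3.092] w 0.013834351070582444
d/0.02 [ 0.528 -0.276 -0.413] rows>= 0.527616824868987 | w deg [ -0.273 -24.35    0.668] w/120 [-0.002 -0.203  0.006] rows>= 3.402319668090369
-30
t 21.5167 pos [ 0.563 -0.209  0.151] q [-32.511  30.577  66.92    1.65   86.549 -63.274] F [-0.039 -1.349 -3.092] w 0.013834351070582444
d/0.02 [ 1.146 -0.272 -0.666] rows>= 1.1455175985229848 | w deg [ -0.215 -34.35    0.694] w/120 [-0.002 -0.286  0.006] rows>= 4.798531040025534
-42
t 21.5167 pos [ 0.563 -0.209  0.151] q [-32.511  30.577  66.92    1.65   86.549 -63.274] F [-0.039 -1.349 -3.092] w 0.013834351070582444
d/0.02 [ 1.931 -0.265 -0.822] rows>= 1.930735957496639 | w deg [ -0.143 -46.35    0.722] w/120 [-0.001 -0.386  0.006] rows>= 6.474227969706545
```

```bash
cat >> plan.py <<'E'
C=np.array([.5285,-.1515,0])
E
python3 -c "
from plan import *
P,R=pour(-60,-8,.093,.019);plan(P,R); rows(P,R,6)
"
```

```text
t 21.5167 pos [ 0.563 -0.209  0.151] q [-32.511  30.577  66.92    1.65   86.549 -63.274] F [-0.039 -1.349 -3.092] w 0.013834351070582444
d/0.02 [-0.248 -0.135  0.117] rows>= 0.24842005728134986 | w deg [ -0.339 -12.35    0.632] w/120 [-0.003 -0.103  0.005] rows>= 1.7277782690373984
0 [-0.04 -0.02  0.02] [-0.001 -0.017  0.001]
1 [-0.04 -0.02  0.02] [-0.001 -0.017  0.001]
2 [-0.04 -0.02  0.02] [-0.001 -0.017  0.001]
3 [-0.04 -0.02  0.02] [-0.001 -0.017  0.001]
4 [-0.04 -0.02  0.03] [-0.001 -0.017  0.001]
5 [-0.04 -0.02  0.03] [-0.001 -0.017  0.001]
```

move_arm(
  motion=[
    [[-0.04,-0.02,0.02],[0,-0.016,0.001],-1],
    [[-0.04,-0.02,0.02],[0,-0.016,0.001],-1],
    [[-0.04,-0.02,0.02],[0,-0.016,0.001],-1],
    [[-0.04,-0.02,0.02],[0,-0.016,0.001],-1],
    [[-0.04,-0.02,0.02],[0,-0.016,0],-1],
    [[-0.04,-0.02,0.02],[0,-0.016,0],-1],
    [[0,0,0],[0,0,0],-1],
  ],
)

```text
time_s: 22.1
position: [0.5647, -0.2161, 0.1509]
tool_rot: [[-0.498, 0.865, 0.062], [0.857, 0.502, -0.116], [-0.132, -0.005, -0.991]]
ft_force: [0.8, 0.3, -2.2]
grip_width: 0.0137
```

```bash
python3 -c "
from plan import *
s=cam('scene')
P,R=pour(-60,-42,.093,.019);plan(P,R); 
from ik import ik
q=readout.observe()['q']
for th in(-12,-20,-30,-42):
  P,R=pour(-60,th,.093,.019); q,e=ik(P,R,q); print(th,q,e)
P,R=pour(-60,-20,.093,.019);rows(P,R,8)
crop(s,140,110,300,260,5,'s22.png')"
```

```text
t 22.15 pos [ 0.565 -0.216  0.151] q [-30.204  26.499  74.486  -4.135  72.662 -59.34 ] F [ 1.037 -0.161 -1.561] w 0.013875372505765109
d/0.02 [ 2.    -0.057 -1.145] rows>= 2.0000051242699697 | w deg [ -0.2   -34.494   0.239] w/120 [-0.002 -0.287  0.002] rows>= 4.81778908693132
-12 [-28.88   24.401  78.621  -6.713  66.807 -56.783] 1.6076861650141706e-12
-20 [-26.038  21.46   84.457 -13.026  57.961 -50.672] 9.261951990803749e-11
-30 [-21.983  18.899  91.59  -24.576  47.768 -38.814] 1.3600232051658168e-13
-42 [-16.523  17.925  99.736 -46.77   39.19  -15.324] 2.220446049250313e-15
0 [ 0.09 -0.01 -0.06] [-0.    -0.013  0.   ]
1 [ 0.09 -0.01 -0.06] [-0.    -0.013  0.   ]
2 [ 0.09 -0.01 -0.06] [-0.    -0.013  0.   ]
3 [ 0.08 -0.01 -0.06] [-0.    -0.013  0.   ]
4 [ 0.08 -0.01 -0.07] [-0.    -0.013  0.   ]
5 [ 0.08 -0.01 -0.07] [-0.    -0.013  0.   ]
6 [ 0.08 -0.01 -0.07] [-0.    -0.013  0.   ]
7 [ 0.08 -0.01 -0.07] [-0.    -0.013  0.   ]
```

View pics/s22.png

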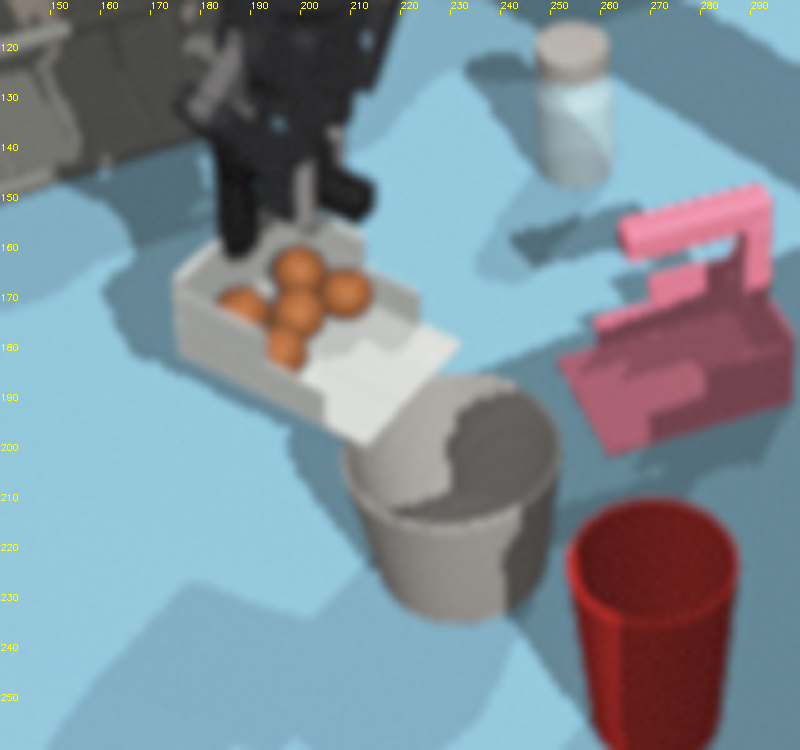

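```bash
python3 -c "
from plan import *
s=cam('scene')
o=readout.observe();p=o['position'];R=o['tool_rot']
L=p+R@np.array([.06,.002,.0476]);print(L)
for d in(L[2],L[2]-.005,L[2]+.006):
  a,b=plane(s,232,179,d),plane(s,213.5,199,d);m=(a+b)/2
  for c in([.526,-.153,0],):
    e=m-c; nose=np.array([-.5,.866]);print(d,m,np.linalg.norm(a-b),'nose',e[:2]@nose,'lat',e[:2]@[.866,.5])
"
```

```text
[ 0.54  -0.17   0.096]
0.09595652859637191 [ 0.535 -0.174  0.096] 0.07390933165029888 nose -0.022483886866222068 lat -0.0027055464151374397
0.0909565285963719 [ 0.533 -0.179  0.091] 0.07444353864346784 nose -0.02586857913716805 lat -0.006821745655409296
0.10195652859637191 [ 0.537 -0.168  0.102] 0.07326828325849584 nose -0.018422256141086963 lat 0.002233892673188872
```

move_arm(
  motion=[
    [[0.1,-0.01,-0.06],[0,-0.013,0],-1],
    [[0.1,-0.01,-0.06],[0,-0.013,0],-1],
    [[0.1,-0.01,-0.06],[0,-0.013,0],-1],
    [[0.1,-0.01,-0.06],[0,-0.013,0],-1],
    [[0.1,-0.01,-0.07],[0,-0.013,0],-1],
    [[0.1,-0.01,-0.07],[0,-0.013,0],-1],
    [[0.08,-0.01,-0.07],[0,-0.013,0],-1],
    [[0.08,-0.01,-0.07],[0,-0.013,0],-1],
    [[0,0,0],[0,0,0],-1],
  ],
)

```text
time_s: 22.95
position: [0.557, -0.2061, 0.159]
tool_rot: [[-0.468, 0.868, 0.167], [0.815, 0.496, -0.299], [-0.343, -0.004, -0.939]]
ft_force: [-0.0, 0.3, -1.8]
grip_width: 0.0142
```

```bash
python3 -c "
from plan import *
s=cam('scene')
P,R=pour(-60,-35,.093,.015);plan(P,R);rows(P,R,9)
o=readout.observe();print(o['position']+o['tool_rot']@np.array([.06,.002,.0476]))
crop(s,140,110,300,260,5,'s23.png')"
```

```text
t 23.0 pos [ 0.557 -0.207  0.159] q [-26.142  21.678  83.922 -13.221  58.423 -50.569] F [ 0.372 -0.001 -0.961] w 0.01398382586956954
d/0.02 [ 1.063  0.019 -0.774] rows>= 1.0630214827384101 | w deg [ -0.309 -14.99   -0.12 ] w/120 [-0.003 -0.125 -0.001] rows>= 2.0941175514535058
0 [ 0.12  0.   -0.09] [-0.    -0.014 -0.   ]
1 [ 0.12  0.   -0.09] [-0.    -0.014 -0.   ]
2 [ 0.11  0.   -0.09] [-0.    -0.014 -0.   ]
3 [ 0.11  0.   -0.1 ] [-0.    -0.014 -0.   ]
4 [ 0.11  0.   -0.1 ] [-0.    -0.014 -0.   ]
5 [ 0.1  0.  -0.1] [-0.    -0.014 -0.   ]
6 [ 0.1   0.   -0.11] [-0.    -0.014 -0.   ]
7 [ 0.1   0.   -0.11] [-0.    -0.014 -0.   ]
8 [ 0.1   0.   -0.11] [-0.    -0.014 -0.   ]
[ 0.539 -0.171  0.094]
```

View pics/s23.png

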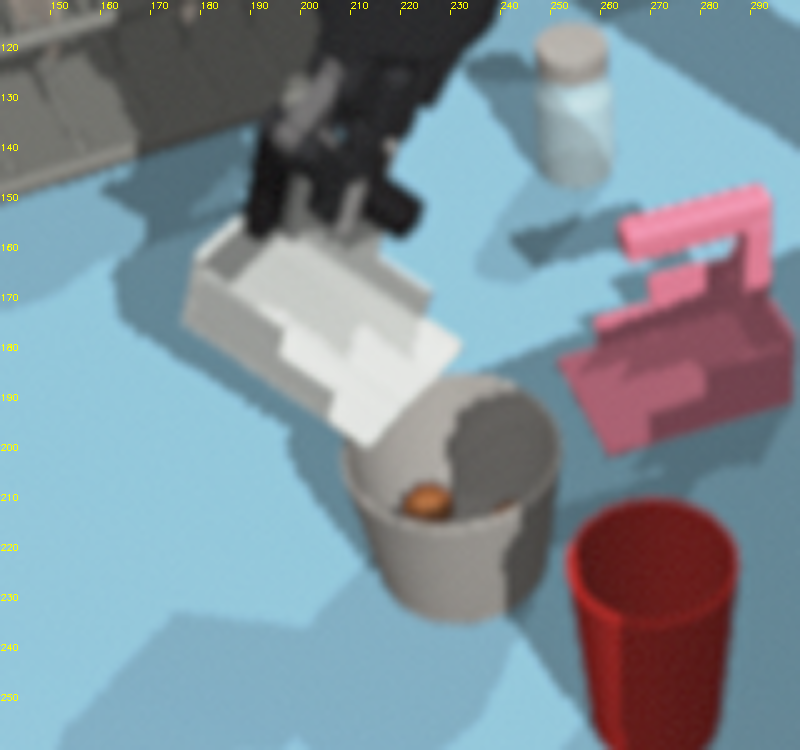

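move_arm(
  motion=[
    [[-0.2,0,-0.4],[0,0,0],-1],
    [[-0.34,0,-0.8],[0,0,0],-1],
    [[-0.34,0,-0.9],[0,0,0],-1],
    [[-0.34,0,-0.9],[0,0,0],-1],
    [[-0.34,0,-0.5],[0,0.02,0],-1],
    [[-0.3,0,0],[0,0.03,0],-1],
    [[-0.3,0,0],[0,0.03,0],-1],
    [[-0.3,0,0],[0,0.03,0],-1],
    [[-0.3,0,0],[0,0.03,0],-1],
    [[-0.3,0,0],[0,0.03,0],-1],
  ],
)

```text
time_s: 23.83
position: [0.5774, -0.239, 0.2549]
tool_rot: [[-0.501, 0.865, -0.009], [0.865, 0.501, 0.024], [0.025, 0.004, -1.0]]
ft_force: [-0.0, 0.7, -1.0]
grip_width: 0.0137
```

```bash
python3 -c "
from plan import *
P,R=[.559,-.325,.13],Rt(-63.5)
plan(P,R);rows(P,R,7)"
```

```text
t 23.8333 pos [ 0.577 -0.239  0.255] q [-33.734  28.606  53.287   0.863  99.291 -63.701] F [-0.021  0.678 -1.004] w 0.013746244659831252
d/0.02 [-3.415 -2.977  6.15 ] rows>= 6.15014287382468 | w deg [ 0.197 -1.447  3.597] w/120 [ 0.002 -0.012  0.03 ] rows>= 0.5422143998924706
0 [-0.49 -0.43  0.88] [ 0.    -0.002  0.004]
1 [-0.49 -0.42  0.88] [ 0.    -0.002  0.004]
2 [-0.49 -0.42  0.88] [ 0.    -0.002  0.004]
3 [-0.49 -0.41  0.88] [ 0.    -0.002  0.004]
4 [-0.49 -0.41  0.89] [ 0.    -0.002  0.004]
5 [-0.49 -0.4   0.89] [ 0.    -0.002  0.004]
6 [-0.49 -0.4   0.89] [ 0.    -0.002  0.004]
```

move_arm(
  motion=[
    [[-0.6,-0.5,0],[0,-0.002,0.005],-1],
    [[-0.7,-0.6,0.4],[0,-0.002,0.005],-1],
    [[-0.7,-0.6,0.8],[0,-0.002,0.005],-1],
    [[-0.7,-0.6,0.9],[0,-0.002,0.005],-1],
    [[-0.6,-0.6,0.9],[0,-0.002,0.005],-1],
    [[0,0,0.9],[0,-0.001,0.005],-1],
    [[0,0,0.9],[0,0,0],-1],
    [[0,0,0.8],[0,0,0],-1],
    [[0,0,0],[0,0,0],-1],
  ],
)

```text
time_s: 24.58
position: [0.5575, -0.3422, 0.1422]
tool_rot: [[-0.438, 0.899, 0.013], [0.899, 0.438, -0.009], [-0.014, 0.008, -1.0]]
ft_force: [1.2, 0.8, -2.0]
grip_width: 0.014
```

```bash
python3 -c "
from plan import *
P,R=[.559,-.325,.049],Rt(-63.5)
s=cam('scene');cv2.imwrite('pics/s24.png',s['img']);t=cam('top');cv2.imwrite('pics/t24.png',t['img'])
plan(P,R)"
```

```text
t 24.6833 pos [ 0.559 -0.343  0.146] q [-41.919  33.855  61.655   0.141  83.275 -67.946] F [ 0.487 -0.078 -1.193] w 0.013586320665088381
d/0.02 [0.884 0.353 4.823] rows>= 4.822821479943033 | w deg [ 0.582  1.076 -0.489] w/120 [ 0.005  0.009 -0.004] rows>= 0.1839997128649328
```

View pics/s24.png

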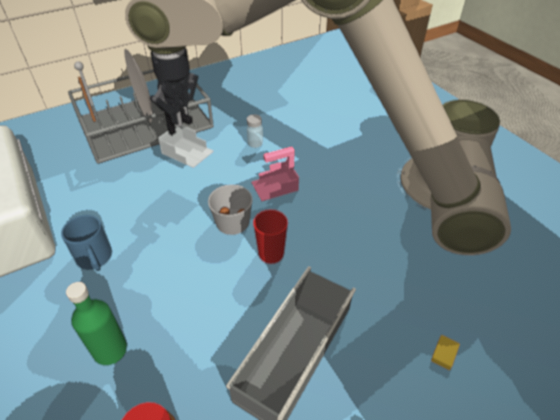

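move_arm(
  motion=[
    [[0.44,0.17,0.5],[0.005,0.009,-0.004],-1],
    [[0.44,0.17,0.9],[0,0,0],-1],
    [[0,0,0.9],[0,0,0],-1],
    [[0,0,0.9],[0,0,0],-1],
    [[0,0,0.7],[0,0,0],-1],
    [[0,0,0.3],[0,0,0],-1],
    [[0,0,0],[0,0,0],-1],
  ],
)

```text
time_s: 25.27
position: [0.5613, -0.3233, 0.0666]
tool_rot: [[-0.451, 0.892, 0.008], [0.892, 0.451, -0.009], [-0.011, 0.004, -1.0]]
ft_force: [0.2, -0.2, -1.0]
grip_width: 0.0139
```

```bash
python3 -c "
from plan import *
P,R=[.559,-.325,.0475],Rt(-63.5)
plan(P,R)"
```

```text
t 25.2667 pos [ 0.561 -0.323  0.067] q [-40.366  37.279  68.89   -0.07   73.151 -67.171] F [ 0.175 -0.18  -0.982] w 0.013877476022307524
d/0.02 [-0.012 -0.142  0.954] rows>= 0.9537789479470803 | w deg [0.204 0.653 0.325] w/120 [0.002 0.005 0.003] rows>= 0.10578622103744333
```

move_arm(
  motion=[
    [[0,0,0.3],[0.002,0.005,0],-1],
    [[0,0,0.3],[0,0,0],-1],
    [[0,0,0.15],[0,0,0],-1],
    [[0,0,0.08],[0,0,0],-1],
    [[0,0,0],[0,0,0],-1],
  ],
)

```text
time_s: 25.68
position: [0.5631, -0.324, 0.052]
tool_rot: [[-0.452, 0.892, 0.003], [0.892, 0.452, -0.004], [-0.005, 0.001, -1.0]]
ft_force: [-0.0, 0.5, -1.9]
grip_width: 0.0133
```

move_arm(
  motion=[
    [[0,0,0.08],[0,0,0],-1],
    [[0,0,0],[0,0,0],-1],
  ],
)

```text
time_s: 25.85
position: [0.5633, -0.3243, 0.0508]
tool_rot: [[-0.452, 0.892, 0.004], [0.892, 0.452, -0.004], [-0.006, 0.001, -1.0]]
ft_force: [-0.1, -0.7, -1.3]
grip_width: 0.0141
```

move_arm(
  motion=[
    [[0,0,0.08],[0,0.002,0],-1],
    [[0,0,0.08],[0,0,0],-1],
  ],
)

```text
time_s: 26.02
position: [0.5635, -0.3245, 0.0481]
tool_rot: [[-0.452, 0.892, 0.003], [0.892, 0.452, -0.001], [-0.002, 0.002, -1.0]]
ft_force: [-0.5, -0.8, -0.8]
grip_width: 0.014
```

move_arm(
  motion=[
    [[0,0,0.06],[0,0,0],-1],
    [[0,0,0.04],[0,0,0],-1],
  ],
)

```text
time_s: 26.18
position: [0.564, -0.3244, 0.0474]
tool_rot: [[-0.452, 0.892, 0.004], [0.892, 0.452, -0.002], [-0.003, 0.003, -1.0]]
ft_force: [-1.8, 2.6, 6.6]
grip_width: 0.0137
```

Contact came at z = 0.0474, the same height as at the grasp. Releasing.

move_arm(
  motion=[
    [[0,0,0],[0,0,0],0.2],
    [[0,0,0],[0,0,0],1],
    [[0,0,0],[0,0,0],1],
    [[0,0,0],[0,0,0],1],
    [[0,0,0],[0,0,0],1],
    [[0,0,0],[0,0,0],1],
    [[0,0,0],[0,0,0],1],
    [[0,0,0],[0,0,0],1],
    [[0,0,0],[0,0,0],1],
  ],
)

```text
time_s: 26.93
position: [0.5645, -0.325, 0.048]
tool_rot: [[-0.452, 0.892, 0.006], [0.892, 0.452, -0.003], [-0.005, 0.004, -1.0]]
ft_force: [-0.4, -0.2, -0.6]
grip_width: 0.0854
```

move_arm(
  motion=[
    [[0,0,-0.4],[0,0,0],1],
    [[0,0,-0.7],[0,0,0],1],
    [[0,0,-1],[0,0,0],1],
    [[0,0,-1],[0,0,0],1],
    [[0,0,-1],[0,0,0],1],
    [[0,0,-1],[0,0,0],1],
    [[0,0,-1],[0,0,0],1],
    [[0,0,-1],[0,0,0],1],
    [[0,0,0],[0,0,0],1],
  ],
)

```text
time_s: 27.68
position: [0.5631, -0.3241, 0.2004]
tool_rot: [[-0.452, 0.892, 0.005], [0.892, 0.452, -0.003], [-0.005, 0.003, -1.0]]
ft_force: [-0.3, 1.2, 0.2]
grip_width: 0.0859
```

```bash
python3 -c "
from plan import *
s=cam('scene');cv2.imwrite('pics/s25.png',s['img']);crop(s,130,100,310,260,4,'s26.png');t=cam('top');cv2.imwrite('pics/t25.png',t['img'])
o=readout.observe();print(o['position'],o['grip_width'],o['ft_force'],o['qvel'])"
```

```text
[ 0.562 -0.323  0.196] 0.08538111337978156 [-0.457 -0.286 -0.723] [-0.099  1.777  2.668  0.02  -0.695 -0.079]
```

View pics/s26.png

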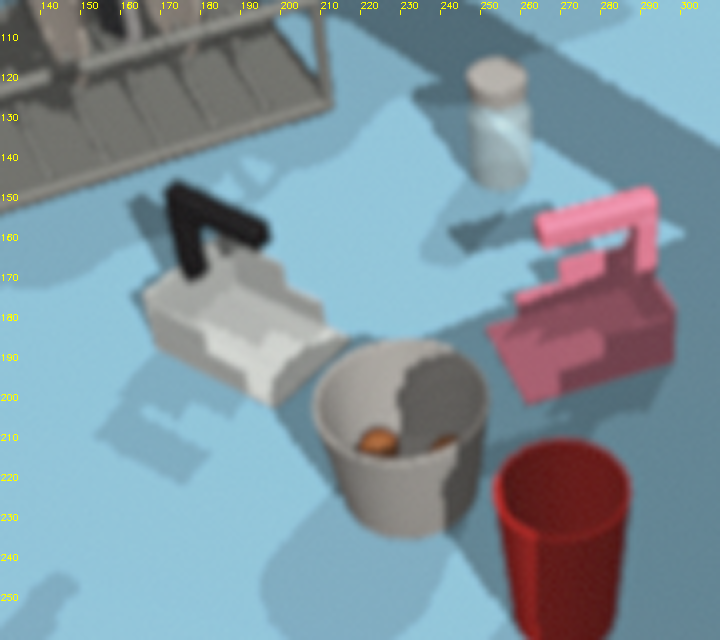

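View pics/t25.png

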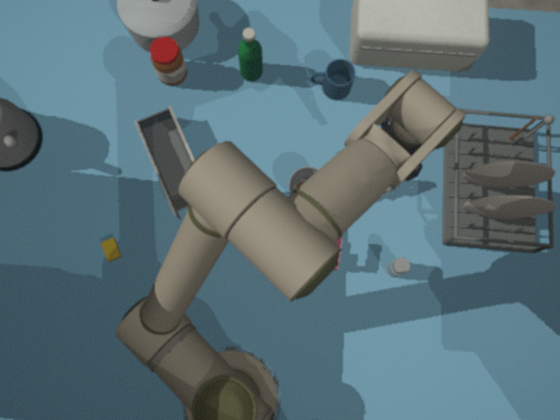

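move_arm(
  motion=[
    [[0.6,0,-0.3],[0,0,0],1],
    [[1,0,-0.3],[0,0,0],1],
    [[1,0,-0.1],[0,0,0],1],
    [[1,0,0],[0,0,0],1],
    [[1,0,0],[0,0,0],1],
    [[1,0,0],[0,0,0],1],
    [[1,0,0],[0,0,0],1],
    [[1,0,0],[0,0,0],1],
    [[1,0,0],[0,0,0],1],
    [[1,0,0],[0,0,0],1],
    [[1,0,0],[0,0,0],1],
    [[1,0,0],[0,0,0],1],
  ],
)

```text
time_s: 28.78
position: [0.4421, -0.0989, 0.2013]
tool_rot: [[-0.45, 0.893, -0.022], [0.893, 0.45, 0.017], [0.025, -0.012, -1.0]]
ft_force: [0.9, -0.4, 0.2]
grip_width: 0.0854
```

move_arm(
  motion=[
    [[1,0.3,0],[0,0,0],1],
    [[1,0.3,0],[0,0,0],1],
    [[1,0.3,0],[0,0,0],1],
    [[1,0.3,0],[0,0,0],1],
    [[1,0.3,0],[0,0,0],1],
    [[1,0.3,0],[0,0,0],1],
    [[1,0.3,0],[0,0,0],1],
    [[1,0.3,0],[0,0,0],1],
    [[1,0.3,0],[0,0,0],1],
    [[0.6,0.2,0],[0,0,0],1],
    [[0,0,0],[0,0,0],1],
    [[0,0,0],[0,0,0],1],
  ],
)

```text
time_s: 29.78
position: [0.3867, 0.1171, 0.1985]
tool_rot: [[-0.454, 0.89, -0.045], [0.89, 0.455, 0.023], [0.041, -0.029, -0.999]]
ft_force: [1.0, -0.8, -0.3]
grip_width: 0.0855
```

```bash
python3 -c "
from plan import *
s=cam('scene');cv2.imwrite('pics/s27.png',s['img']);t=cam('top');cv2.imwrite('pics/t27.png',t['img']);crop(t,240,150,400,270,5,'t28.png')
o=readout.observe();print(o['position'],o['time_s'])"
```

```text
[0.387 0.116 0.199] 29.8833
```

View pics/t27.png

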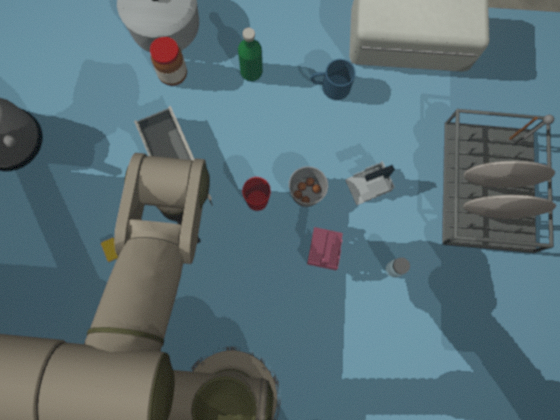

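View pics/t28.png

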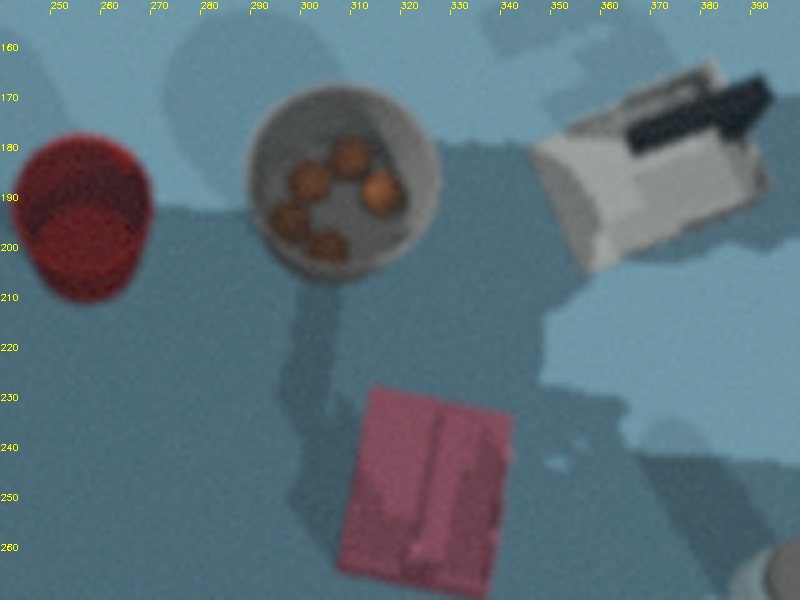

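All five nuts are in the cup at top (300-316, 181-199). The scoop is standing flat, and the cup, tumbler and salt are where they began. I'm handing the job in.

```bash
python3 -c "
from rig import job
print(job.close_job())"
```

```text
the job is handed in; nothing more can be done
None
```

All five macadamia nuts are in the steel cup, moved with the hand scoop, and I've handed the job in. It took about 30 s of the 67 s allowed.

**What I did:** I gripped the black-bar scoop, swept the tub floor towards the sloping end, and tipped the nose up until all five nuts rolled to the back. I then carried it over the cup, poured at about 20 degrees nose-down, and put the scoop back very near where it started.

**Last checks:**
- **Nuts:** the final top view shows all five in the cup, and after the pour the scene view showed the tub empty with none on the counter.
- **Scoop:** it stands flat, clear of the tub and cup.
- **Other things:** the cup, red tumbler and salt shaker are at the same pixels as at the start.
- **Forces:** the highest I saw was about 16 N, when the scoop touched the tub floor.

**What disagreed:**
- **Fingertips:** both cameras showed them about 36 mm further back along the tool than the TCP reading. I relied on the pictures, and the contact heights at grasp and release fitted that.
- **Scene camera:** it placed the scoop lip 5 to 9 mm off my prediction, so I averaged the two for the pour.

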